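# Pack the transport case and roll its seal bar shut

### The arm

A 6-joint arm with a two-finger parallel gripper is mounted at the origin on a cart in front of the work surface, level with it; the furniture and walls round the work are solid. World frame = base frame: x ahead of the robot, y to its left, z up, the work surface at z = 0. Lengths are in m, angles in rad, forces in N, time in s.
With the tool pointing down it reaches from about 0.375 to 0.975 m from the base axis. Payload 3.8 kg.
Tool frame: the origin (TCP) lies at the very end of the fingers, on their centre line; the grasp point (between the pads) lies bot.grasp_offset behind it (bot.grasp_offset is the distance from the TCP to the grasp point, in m); y points along the fingers, x is the direction in which the jaws open and shut, and the axes are right-handed (so a half turn about y gives the same grasp; the last joint's range is limited). The gripper opens to 85 mm and grips with 20 to 120 N. Pads are 22 mm wide; open, the fingers measure 114 mm over their backs; the gripper's body (76 mm by 85 mm) begins 54 mm behind the grasp point. The pads swing forward as they close: fully open they stand 13 mm farther back than shut.
Start: joints at [-1.362, 0.264, 1.604, -0, 1.274, -0.037], TCP at [0.164, -0.655, 0.231] pointing down, gripper open.
Joint ranges: [-2.63, 2.63], [-0.94, 2.18], [0.31, 2.57], [-1.31, 4.45], [0, 2.66], [-2.55, 2.55]. Speed limits (rad/s): [2.57, 2.57, 3.14, 3.14, 3.14, 3.14].

### API

Orientations are given as a rotation vector (axis times angle).
In Python, from workcell import sensors, read_camera, job, bot gives the robot as it stands.
- The arm moves only by the tool arm_command, never from a script. Its argument "deltas" is a list of rows, each a list of 4 numbers: the shift along the tool's x, y, z in m, then the turn about the tool's y in rad. A call has 1 to 20 rows; each row shifts and turns the commanded pose from where the row before left it, along the tool's axes as they then stand; what a row does not reach is not made up. A row lasts 1/8 s, in which the tool goes at most 62.5 mm and 10.7 degrees, less where a joint would pass 70% of its speed; a pose out of reach is approached as far as the arm can. A call is refused whole if a number of a shift passes 0.0625 or a number of a turn 0.188, either way. A call with a gripper value outside its range is refused whole. "fingers" is the finger opening in m, from 0 to 0.0854, set as the call begins (left out, the last holds). The fingers move at their own pace and stop on an object; "newtons" is the grip in N (left out, the last holds). Time passes only in rows, so rows that do not move let the fingers close. It gives the time, the measured TCP pose, the force and the opening at its end, in the units of the state.
- sensors.read_state(): the state, without advancing time (a new reading comes with each control period).
- read_camera(name): name is "scene" or "side" or "wrist"; returns a dict with "color" (420x560x3 uint8, red, green, blue), "vfov" (degrees; the focal length in pixels is half the picture's height over the tangent of half this angle, whatever the lens; pixels are square), "cx", "cy" (the principal point, pixels), "R" (3x3) and "t" (3): a world point X has camera coordinates R X + t; the wrist camera has in their place "T_tool_cam" (4x4, takes a point from camera to tool coordinates, whose origin is the TCP and whose axes are the tool frame's). Camera axes: x right, y down, z forward; pixel columns grow to the right and rows downward; lengths in m; the calibration is good to about 2 mm. A picture is of the moment at which its call begins: read the wrist's pose just before it. There is no depth.
- job.finish_job(): hands the job in, once; it reports no verdict.
The state is a dict: "time": time; "q": joint angles; "joint_vel": joint speeds; "joint_torque": joint torques, N m; "tool_pos": TCP position; "tcp_rot": TCP orientation; "wrist_force": force on the tool from outside, world axes, zero at the start; "torque": the same for the moment, N m; "width": opening from 0.0 (shut) to 1.0 (fully open).
Only numpy, scipy, OpenCV 4.12 (cv2) and the standard library are available. Lean on these libraries where they do the work, as an engineer would, in place of code of your own. Each camera call takes 0.05 s, during which the arm holds its last target.

### The job

Slide the case's lid fully open, put every rectangular slide carton flat in the left bay and every round dish flat in the right bay, then slide the lid fully shut. Take the hand roller and, starting at the left end, roll it firmly along the seal bar to the right end so that all six segments sit flush with the sill; then stand the roller back upright in its rest. Push the seal segments only with the roller, never with the fingers, and leave the timer, the small box and the tally counter where they are.

Things in the scene. Friction and masses are not known exactly. Their poses are not given: they have to be found in the camera images.
- case: Grey transport case, fixed, 350 mm wide (y), 190 deep (x); lid guides run on behind to x = +232. Origin: middle of the bays, on the worktop; x away from the robot (the way the lid opens), y left, z up. Inner floor z = 4; rear wall 38, side walls 48, divider 37 high. In front a sill 42 wide (x = -115 to -73), 350 long, top at z = 46, carries the seal bar
- case_left_bay (a point): centre of the inner floor of the left, wider bay (145 mm in case x, 173 in case y: case y = -10 to 163)
- case_right_bay (a point): centre of the inner floor of the right bay (145 mm in case x, 147 in case y: case y = -163 to -16)
- lid_handle (a point): middle of the lid's handle, an upright black ridge 16 mm thick (case x), 70 long (case y), 30 high above the lid, this point 15 above the lid. The lid is a flat white plate 146 x 332 x 6 mm, top at z = 46; its front edge is 53 mm in front of the handle
- lid (a joint): sliding lid: 0 = fully shut over both bays, 0.15 m = fully open (slid away from the robot along case +x, bays uncovered). Slides with about 2 N and stays where it is left.
- seal_left_end (a point): left end of the seal bar, on its centre line (case x = -94), at the height of the sill's top (46 mm). Left of it the sill's plain top goes on for 38 mm.
- seal_right_end (a point): right end of the seal bar, likewise; the bar runs 273 mm straight from the left end to the right end, and the plain sill goes on for 38 mm.
- roller_grip (a point): hand roller: point on its upright square wooden grip (26 x 26 mm, from 24 below to 28 above). Below it a steel guard plate 50 x 76 x 6 mm (roller x, y), top 24 below this point: fingertips may bear down on it. Under that a fork with a rubber wheel, 44 mm diameter, 32 wide, axle along roller x, so it rolls along roller y; lowest point 80 below this point. z up. About 0.25 kg
- rest: fixed rest of the roller, 80 x 86 mm; two walls along its x, 58 high, 13 thick, inner faces at y = +-29 mm: the guard plate lies across both tops, the wheel hangs between, roller y along rest y (either way round); roller_grip is then 88 mm above the worktop. Origin: underside centre, z up
- roller_wheel (a joint): turn of the roller's wheel on its axle (rad), free to spin; 0 at the start
- seal0 (a joint): segment 1 of 6 of the seal bar, counted from the left end: a rigid aluminium bar 44 long and 15.5 wide in a channel of the sill, leftmost. 0 = standing 4 mm proud of the sill, 0.004 m = flush. Needs about 8 N straight down; stays where pushed.
- seal1 (a joint): segment 2 of 6 of the seal bar, counted from the left end: a rigid aluminium bar 44 long and 15.5 wide in a channel of the sill, pitch 45.5 mm. 0 = standing 4 mm proud of the sill, 0.004 m = flush. Needs about 8 N straight down; stays where pushed.
- seal2 (a joint): segment 3 of 6 of the seal bar, counted from the left end: a rigid aluminium bar 44 long and 15.5 wide in a channel of the sill, pitch 45.5 mm. 0 = standing 4 mm proud of the sill, 0.004 m = flush. Needs about 8 N straight down; stays where pushed.
- seal3 (a joint): segment 4 of 6 of the seal bar, counted from the left end: a rigid aluminium bar 44 long and 15.5 wide in a channel of the sill, pitch 45.5 mm. 0 = standing 4 mm proud of the sill, 0.004 m = flush. Needs about 8 N straight down; stays where pushed.
- seal4 (a joint): segment 5 of 6 of the seal bar, counted from the left end: a rigid aluminium bar 44 long and 15.5 wide in a channel of the sill, pitch 45.5 mm. 0 = standing 4 mm proud of the sill, 0.004 m = flush. Needs about 8 N straight down; stays where pushed.
- seal5 (a joint): segment 6 of 6 of the seal bar, counted from the left end: a rigid aluminium bar 44 long and 15.5 wide in a channel of the sill, rightmost. 0 = standing 4 mm proud of the sill, 0.004 m = flush. Needs about 8 N straight down; stays where pushed.
- carton0_center (a point): centre (15 mm above its underside) of a small rectangular carton of slides, 32 x 82 x 30 mm (its x, y, z), 0.12 kg; may be absent (None from the start)
- dish0_center (a point): centre (7.5 mm above its underside) of a round shallow covered culture dish, 62 mm diameter, 15 high, 0.05 kg; may be absent (None from the start)
- carton1_center (a point): centre (15 mm above its underside) of a small rectangular carton of slides, 32 x 82 x 30 mm (its x, y, z), 0.12 kg; may be absent (None from the start)
- dish1_center (a point): centre (7.5 mm above its underside) of a round shallow covered culture dish, 62 mm diameter, 15 high, 0.05 kg; may be absent (None from the start)
- timer: bystander: flat bench timer 66 x 62 x 20 mm, origin under its centre
- coverslips: bystander: small cardboard box 34 x 34 x 22 mm, origin under its centre
- counter: bystander: hand tally counter 52 x 70 x 23 mm, origin under its centre
There are look-alikes about, which are no part of the job. Leave any orange look-alike of the part that bears roller_grip alone.

How it is judged:
On the way, in this order (a step that is already met when the one before it is completed fails the run):
1. the lid is fully open (at least 135 mm) (value of joint lid above 0.135 m), for 0.1 s.
2. all cartons lie in the left bay and all dishes in the right bay, and the lid is shut (x of carton0_center in the frame of case between -0.0725 and 0.0725 m and y of carton0_center in the frame of case between -0.01 and 0.163 m and z of each of carton0_center, carton1_center in the frame of case below 0.026 m and x of carton1_center in the frame of case between -0.0725 and 0.0725 m and y of carton1_center in the frame of case between -0.01 and 0.163 m and x of dish0_center in the frame of case between -0.0725 and 0.0725 m and y of dish0_center in the frame of case between -0.163 and -0.016 m and z of each of dish0_center, dish1_center in the frame of case below 0.018 m and x of dish1_center in the frame of case between -0.0725 and 0.0725 m and y of dish1_center in the frame of case between -0.163 and -0.016 m and value of joint lid below 0.005 m), for 0.2 s.
3. the left three segments are flush and the roller's wheel has rolled (value of joint each of seal0, seal1, seal2 above 0.003 m and (value of joint roller_wheel above 2.5 rad or value of joint roller_wheel below -2.5 rad)).
4. all six segments are flush (value of joint each of seal0, seal1, seal2, seal3, seal4, seal5 above 0.003 m), for 0.1 s.
At the end, for the whole second after the job is handed in: Cartons flat in the left bay, dishes flat in the right bay (centres in the bay, below 26 and 18 mm), lid shut to within 5 mm, every seal segment down to within 1 mm of flush, roller upright and still in its rest (within 12 mm between the walls, 30 mm along them) (all of step 2 and all of step 4 and x of roller_grip in the frame of rest between -0.03 and 0.03 m and y of roller_grip in the frame of rest between -0.012 and 0.012 m and z of roller_grip in the frame of rest between 0.08 and 0.096 m and angle between roller_grip's own z axis and vertical below 0.12 rad and linear speed of roller below 0.02 m/s); the robot touches nothing.
It fails at once if the fingers press on the seal bar (contact force between the fingers and seal0 above 3 N or contact force between the fingers and seal1 above 3 N or contact force between the fingers and seal2 above 3 N or contact force between the fingers and seal3 above 3 N or contact force between the fingers and seal4 above 3 N or contact force between the fingers and seal5 above 3 N).
It fails at once if a bystander is moved by more than 30 mm (distance of any of timer, coverslips, counter from where it was at the start of the episode above 0.03 m).
Of carton0, carton1, dish0, dish1 only 3 to 4 are there at a start; the rules pass over those that are not, and their reading is None.
At some moment in a run one of carton0, carton1, dish0, dish1 may be knocked a few centimetres aside while the robot is not near it.
It also fails if it takes over 208 s, if anything falls off the work surface, if the arm or the gripper's body presses on something with over 40 N, if the wrist force passes 120 N, or if a joint passes its speed limit or range.

## Working session

There is one attempt and no reset: what is moved stays moved. The work goes in short steps, Python scripts to look and compute and a tool call to move; the robot and the scene stay as the last step left them, time stands still between calls to the robot, and variables do not carry over. Pictures are saved under pics/ and viewed, and the job is handed in when it is done.

Besides the shell and the picture viewer there is one more tool, called after "Call:" by a JSON object that holds its "op" and its "data", one argument or row to a line. arm_command: Moves the arm, as the interface text tells. Its arguments: {"type":"object","properties":{"deltas":{"type":"array"},"fingers":{"type":"number"},"newtons":{"type":"number"}},"required":["deltas"]}

```bash
ls; mkdir -p pics
cat > h.py <<'E'
import numpy as np, cv2
from scipy.spatial.transform import Rotation as Ro
from workcell import sensors, read_camera, job, bot
def K(c):
    f=c["color"].shape[0]/2/np.tan(np.radians(c["vfov"])/2); return f,c["cx"],c["cy"]
def cam(n):
    s=sensors.read_state(); c=read_camera(n); c=dict(c)
    if "R" not in c:
        T=np.eye(4);T[:3,:3]=Ro.from_rotvec(s["tcp_rot"]).as_matrix();T[:3,3]=s["tool_pos"]
        W=np.linalg.inv(T@np.array(c["T_tool_cam"])); c["R"]=W[:3,:3];c["t"]=W[:3,3]
    return c
def save(c,name):
    cv2.imwrite("pics/"+name+".png",cv2.cvtColor(c["color"],cv2.COLOR_RGB2BGR))
    np.savez("pics/"+name+".npz",**{k:np.array(v) for k,v in c.items()})
def load(name):
    d=np.load("pics/"+name+".npz"); return {k:(d[k] if d[k].ndim else float(d[k])) for k in d}
def ray(c,u,v):
    f,cx,cy=K(c); R=np.array(c["R"]);t=np.array(c["t"])
    return -R.T@t, R.T@np.array([(u-cx)/f,(v-cy)/f,1.])
def onz(c,u,v,z):
    o,d=ray(c,u,v); return o+d*(z-o[2])/d[2]
def proj(c,X):
    f,cx,cy=K(c); p=np.array(c["R"])@np.array(X)+np.array(c["t"]); return cx+f*p[0]/p[2],cy+f*p[1]/p[2]
E
python3 - <<'E'
from h import *
for n in ["scene","side","wrist"]:
    c=cam(n); save(c,n+"0"); print(n,c["vfov"],c["cx"],c["cy"],c.get("dist"),c.keys()); print(-np.array(c["R"]).T@c["t"])
print(bot.grasp_offset,sensors.read_state())
E
```

```text
pics
scene 51.92638933277807 281.6042030492332 213.3237704927224 None dict_keys(['color', 'vfov', 'cx', 'cy', 'R', 't'])
[-0.39137886  0.56253957  0.82252184]
side 50.62026662627566 277.08263479223467 199.03417577853534 None dict_keys(['color', 'vfov', 'cx', 'cy', 'R', 't'])
[ 0.00436499 -1.00416757  0.8409683 ]
wrist 62.68030619816194 285.63420487983376 208.24593833356158 None dict_keys(['color', 'vfov', 'cx', 'cy', 'T_tool_cam', 'R', 't'])
[ 0.22890692 -0.63610586  0.37233726]
0.0187 {'time': 0.15, 'q': array([-1.36189427e+00,  2.64593627e-01,  1.60509154e+00, -2.54280177e-05,
        1.27372465e+00, -3.68845497e-02]), 'joint_vel': array([ 0.00036229, -0.00157512, -0.00387451, -0.00108461, -0.00027724,
        0.00069575]), 'joint_torque': array([-4.05057654e-05, -5.15906060e+01, -3.67959344e+01, -4.93089908e-05,
        8.13454448e-03,  6.75047687e-06]), 'tool_pos': array([ 0.1641181 , -0.65413541,  0.23022206]), 'tcp_rot': array([-1.31430834,  1.02724066, -1.02489488]), 'wrist_force': array([ 0.35880965, -0.43648767, -0.18643688]), 'torque': array([-0.02992366,  0.00357338,  0.06571202]), 'width': 1.0021544560353546}
```

View pics/scene0.png

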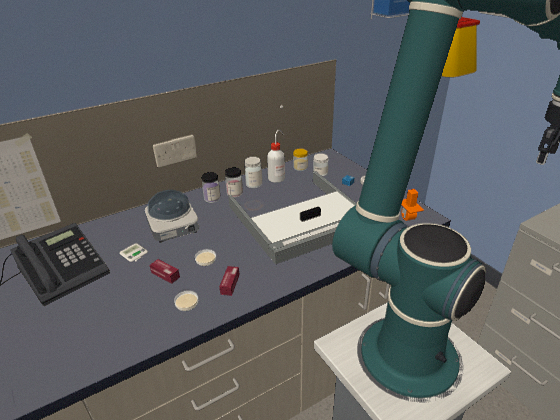

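View pics/side0.png

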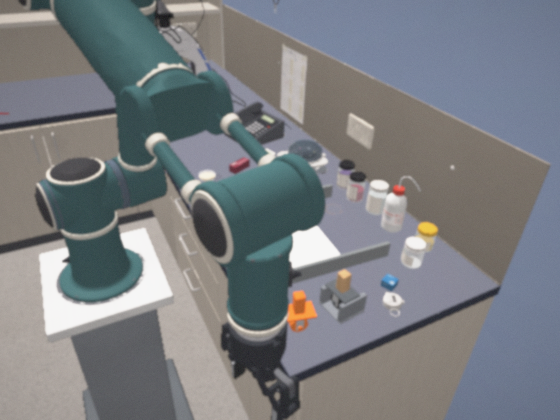

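View pics/wrist0.png

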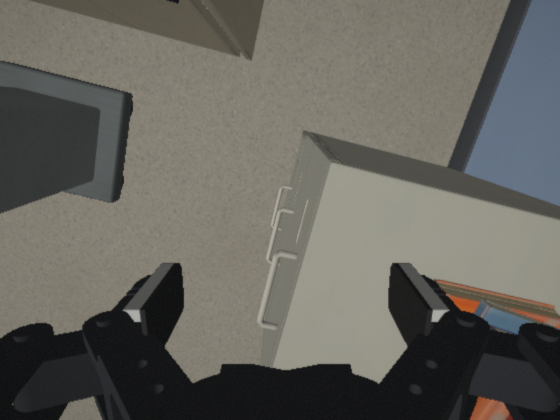

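The scene view shows cartons at (165,271) and (229,280), dishes at (205,257) and (186,300), the lid handle at (310,213), and an orange look-alike at (412,205). In the side view the wooden roller is in its rest at (343,290) and the orange one is at (298,308). I'll zoom in next.

Run:
```python
from h import *
a=cv2.imread("pics/scene0.png"); b=cv2.imread("pics/side0.png")
cv2.imwrite("pics/z1.png",cv2.resize(a[160:320,110:380],None,fx=2.9,fy=2.9,interpolation=cv2.INTER_CUBIC))
cv2.imwrite("pics/z2.png",cv2.resize(b[220:340,270:430],None,fx=4.5,fy=4.5,interpolation=cv2.INTER_CUBIC))
```

```text
(no output)
```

View pics/z1.png

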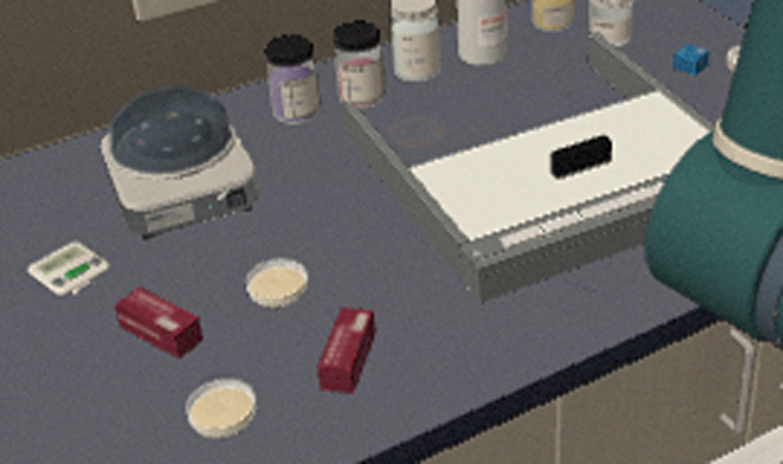

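View pics/z2.png

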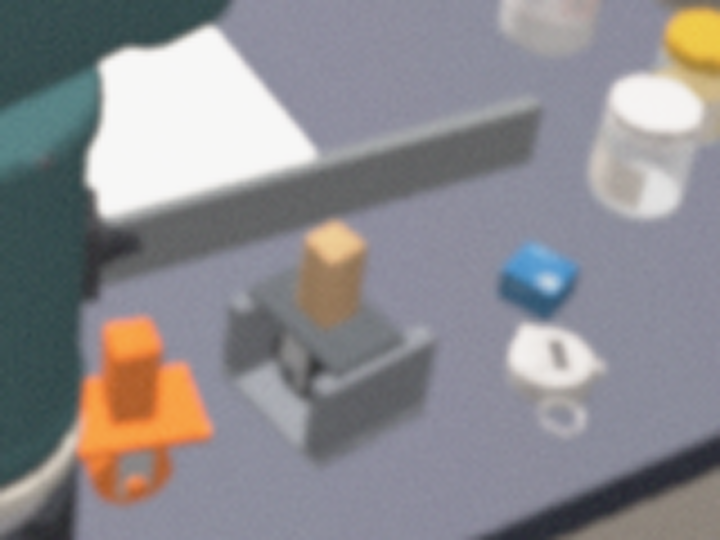

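Run:
```python
from h import *
c=load("scene0"); s=load("side0")
Z1=lambda x,y:(110+x/2.9,160+y/2.9); Z2=lambda x,y:(270+x/4.5,220+y/4.5)
def p(n,c,uv,z): print(n,np.round(onz(c,*uv,z),4))
p("lid back left",c,Z1(410,167),.046);p("lid front left",c,Z1(474,240),.046);p("lid back right",c,Z1(660,92),.046)
p("handle top",c,Z1(580,146),.076)
p("seal left end",c,Z1(502,244),.05)
p("sill corner L front",c,Z1(482,266),.046); p("guide rear left",c,Z1(349,105),.048); p("guide rear right",c,Z1(594,37),.048)
p("c1",c,Z1(160,315),.03);p("c2",c,Z1(348,330),.03);p("d1",c,Z1(277,280),.015);p("d2",c,Z1(222,406),.015)
p("timer",c,Z1(68,267),.02);p("blue",c,Z1(690,58),.022)
p("grip top",s,Z2(336,243),.116);p("orange top",s,Z2(132,340),.108)
p("blue",s,Z2(541,270),.022);p("counter",s,Z2(550,357),.023)
p("plate corners",s,Z2(255,285),.064);p("plate",s,Z2(405,350),.064)
p("rest wall R",s,Z2(318,390),.058);p("",s,Z2(430,335),.058);p("rest wall L",s,Z2(235,298),.058)
p("guide rear R",s,Z2(536,100),.048)
```

```text
lid back left [0.6159 0.0713 0.046 ]
lid front left [0.4681 0.0779 0.046 ]
lid back right [ 0.5921 -0.2513  0.046 ]
handle top [ 0.5129 -0.0811  0.076 ]
seal left end [0.4432 0.0603 0.05  ]
sill corner L front [0.4288 0.0922 0.046 ]
guide rear left [0.7642 0.0725 0.048 ]
guide rear right [ 0.7413 -0.2611  0.048 ]
c1 [0.5485 0.3784 0.03  ]
c2 [0.4328 0.2363 0.03  ]
d1 [0.5536 0.2579 0.015 ]
d2 [0.4189 0.3685 0.015 ]
timer [0.6817 0.431  0.02  ]
blue [ 0.6675 -0.3591  0.022 ]
grip top [ 0.5148 -0.3839  0.116 ]
orange top [ 0.3874 -0.3923  0.108 ]
blue [ 0.6778 -0.3746  0.022 ]
counter [ 0.637 -0.433  0.023]
plate corners [ 0.4919 -0.3484  0.064 ]
plate [ 0.5383 -0.4243  0.064 ]
rest wall R [ 0.4842 -0.4237  0.058 ]
 [ 0.5612 -0.4165  0.058 ]
rest wall L [ 0.4803 -0.3472  0.058 ]
guide rear R [ 0.7524 -0.2699  0.048 ]
```

```bash
cat >> h.py <<'E'
def wrap(a): return (a+np.pi)%(2*np.pi)-np.pi
def pose():
    s=sensors.read_state(); M=Ro.from_rotvec(s["tcp_rot"]).as_matrix(); return s,M
def plan(x,y,z,yaw=None,sym=True,yd=None):
    """yaw: desired world angle of tool x axis (mod pi). prints turn (about tool y), then tool shift after turn"""
    s,M=pose(); cur=np.arctan2(M[1,0],M[0,0]); turn=0
    if yaw is not None:
        d=wrap(yaw-cur)
        if sym: d=(d+np.pi/2)%np.pi-np.pi/2
        turn=-d if M[2,1]<0 else d
    M2=M@Ro.from_rotvec([0,turn,0]).as_matrix()
    dl=M2.T@(np.array([x,y,z])-s["tool_pos"])
    print("t %.2f cur yaw %.3f tcp %s q6 %.2f | turn %.4f shift x,y,z %s F %s w %.3f"%(s["time"],cur,np.round(s["tool_pos"],4),s["q"][5],turn,np.round(dl,4),np.round(s["wrist_force"],1),s["width"]))
    return turn,dl
E
python3 - <<'E'
from h import *
s,M=pose(); print(M.round(3))
plan(.45,-.1,.35,np.radians(-4.2))
plan(.45,-.1,.35,np.radians(90))
E
```

```text
[[ 0.243 -0.     0.97 ]
 [-0.97   0.002  0.243]
 [-0.002 -1.     0.   ]]
t 0.15 cur yaw -1.325 tcp [ 0.1641 -0.6541  0.2302] q6 -0.04 | turn -1.2517 shift x,y,z [ 0.2445 -0.1189  0.5738] F [ 0.4 -0.4 -0.2] w 1.002
t 0.15 cur yaw -1.325 tcp [ 0.1641 -0.6541  0.2302] q6 -0.04 | turn 0.2458 shift x,y,z [-0.5543 -0.1189  0.2858] F [ 0.4 -0.4 -0.2] w 1.002
```

Call:
{"op": "arm_command", "data": {
  "deltas": [
    [0,-0.02,0,-0.18],
    [0,-0.02,0,-0.18],
    [0,-0.02,0,-0.18],
    [0,-0.02,0,-0.18],
    [0,-0.02,0,-0.18],
    [0,-0.02,0,-0.18],
    [0,0,0,-0.17],
    [0.025,0,0.057,0],
    [0.025,0,0.057,0],
    [0.025,0,0.057,0],
    [0.025,0,0.057,0],
    [0.025,0,0.057,0],
    [0.025,0,0.057,0],
    [0.025,0,0.057,0],
    [0.025,0,0.057,0],
    [0.025,0,0.057,0],
    [0.025,0,0.057,0],
    [0,0,0,0]
  ]
}}

```text
time: 2.4
tool_pos: [0.4573, -0.1011, 0.3509]
tcp_rot: [-1.569, 0.053, -0.053]
wrist_force: [-0.6, -0.3, 0.5]
width: 0.999
```

Run:
```python
from h import *
c=cam("wrist"); save(c,"w1"); print(-np.array(c["R"]).T@c["t"]); plan(.51,-.08,.3,-.073)
```

```text
[ 0.4601773  -0.03128767  0.49326584]
t 2.45 cur yaw -0.070 tcp [ 0.4566 -0.1032  0.3509] q6 -0.21 | turn 0.0030 shift x,y,z [0.0516 0.0508 0.027 ] F [-0.7 -0.4 -0.9] w 1.002
```

View pics/w1.png

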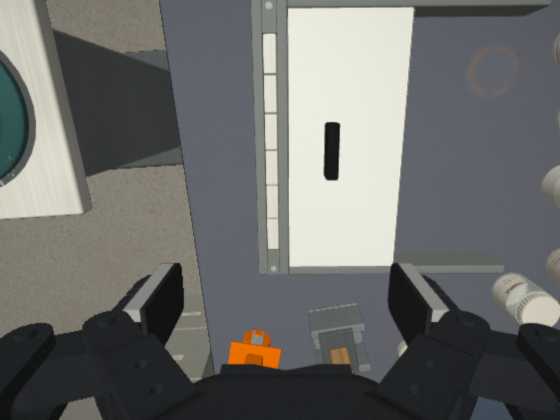

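Run:
```python
from h import *
c=cam("wrist"); save(c,"w2"); im=c["color"]
g=cv2.cvtColor(im,cv2.COLOR_RGB2GRAY)
m=((im.min(2)>200)).astype(np.uint8)
n,l,st,ce=cv2.connectedComponentsWithStats(m)
for i in range(1,n):
    if st[i,4]>60:
        cn,_=cv2.findContours((l==i).astype(np.uint8),0,1); r=cv2.minAreaRect(max(cn,key=len))
        z=.05 if st[i,4]<1500 else .046
        print(st[i],onz(c,*ce[i],z).round(4),[onz(c,*p,z)[:2].round(4) for p in cv2.boxPoints(r)])
m=(im.max(2)<40).astype(np.uint8); m[:, :290]=0; m[200:]=0;m[:,400:]=0
n,l,st,ce=cv2.connectedComponentsWithStats(m)
for i in range(1,n):
    if st[i,4]>100:print("dark",st[i],ce[i],onz(c,*ce[i],.07))
z=cv2.resize(cv2.cvtColor(im,cv2.COLOR_RGB2BGR)[0:300,230:430],None,fx=2.6,fy=2.0); cv2.imwrite("pics/z3.png",z[:600])
z=cv2.resize(cv2.cvtColor(im,cv2.COLOR_RGB2BGR)[280:380,210:440],None,fx=3.4,fy=3.4); cv2.imwrite("pics/z4.png",z)
```

```text
[  289     5   125   259 28452] [ 0.535  -0.0603  0.046 ] [array([0.4716, 0.0846]), array([0.6145, 0.0746]), array([ 0.6241, -0.2509]), array([ 0.4498, -0.2387])]
[264  32  12  38 404] [0.445  0.0376 0.05  ] [array([0.4398, 0.0576]), array([0.4521, 0.0571]), array([0.4504, 0.0166]), array([0.4377, 0.0171])]
[265  74  11  35 365] [ 0.4425 -0.0075  0.05  ] [array([0.4377, 0.0118]), array([0.4497, 0.0109]), array([ 0.4466, -0.0282]), array([ 0.4343, -0.0274])]
[266 113  11  33 336] [ 0.4398 -0.053   0.05  ] [array([ 0.435 , -0.0334]), array([ 0.4474, -0.0342]), array([ 0.4444, -0.0733]), array([ 0.4317, -0.0724])]
[  39  125   35   80 1240] [ 0.159  -0.0744  0.05  ] [array([ 0.1418, -0.0334]), array([ 0.1759, -0.0279]), array([ 0.1768, -0.1252]), array([ 0.1406, -0.1315])]
[ 23 150  31  64 898] [ 0.1284 -0.1001  0.05  ] [array([ 0.1153, -0.0622]), array([ 0.1385, -0.0576]), array([ 0.141 , -0.1405]), array([ 0.1167, -0.1458])]
[267 150  10  32 294] [ 0.437  -0.0978  0.05  ] [array([ 0.4324, -0.0788]), array([ 0.4439, -0.0796]), array([ 0.4408, -0.1196]), array([ 0.429 , -0.1188])]
[ 12 171  15  44 125] [ 0.1012 -0.1148  0.05  ] [array([ 0.0975, -0.0831]), array([ 0.1063, -0.0816]), array([ 0.1044, -0.1404]), array([ 0.0953, -0.142 ])]
[268 185  10  30 278] [ 0.4344 -0.1438  0.05  ] [array([ 0.4299, -0.1242]), array([ 0.4417, -0.125 ]), array([ 0.4386, -0.1645]), array([ 0.4266, -0.1637])]
[269 218   9  28 231] [ 0.4313 -0.1875  0.05  ] [array([ 0.4274, -0.1694]), array([ 0.4382, -0.1701]), array([ 0.4352, -0.2089]), array([ 0.4242, -0.2081])]
dark [326 121  14  56 712] [332.04494382 147.90168539] [ 0.51268639 -0.07968719  0.07      ]
```

View pics/z3.png

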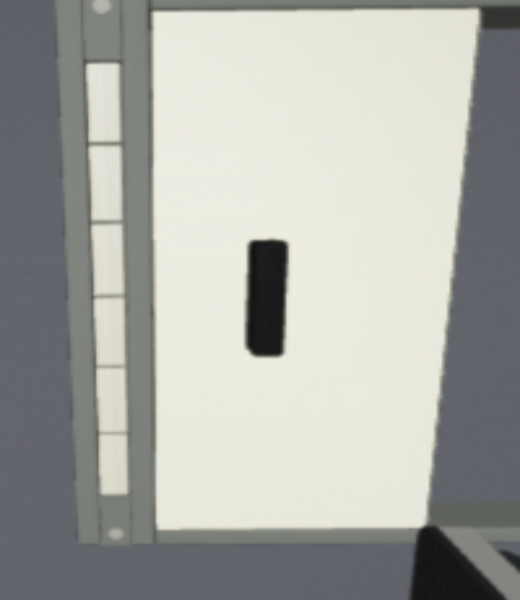

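View pics/z4.png

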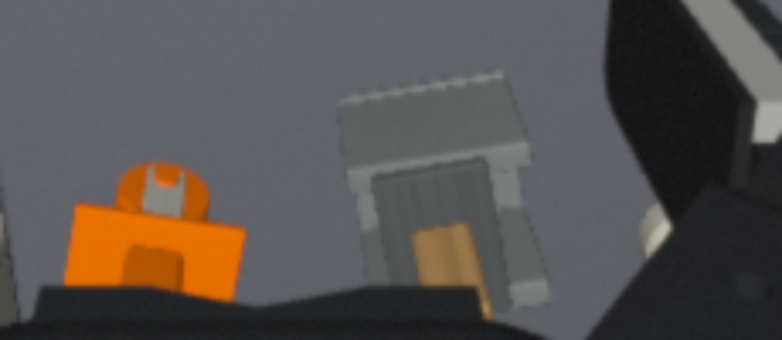

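Run:
```python
from h import *
plan(.5122,-.0797,.052,-.061)
```

```text
t 2.50 cur yaw -0.073 tcp [ 0.4561 -0.1045  0.3509] q6 -0.21 | turn -0.0116 shift x,y,z [0.0548 0.2988 0.0284] F [ 0.2 -0.3 -0.6] w 1.002
```

Call:
{"op": "arm_command", "data": {
  "deltas": [
    [0.0275,0.03,0.014,-0.012],
    [0.0275,0.03,0.0145,0],
    [0,0.04,0,0],
    [0,0.04,0,0],
    [0,0.04,0,0],
    [0,0.04,0,0],
    [0,0.04,0,0],
    [0,0,0,0],
    [0,0,0,0],
    [0,0,0,0]
  ],
  "fingers": 0.05,
  "newtons": 30
}}

```text
time: 3.75
tool_pos: [0.5149, -0.0814, 0.0937]
tcp_rot: [-1.571, 0.047, -0.053]
wrist_force: [-0.3, 0.2, -1.1]
width: 0.586
```

Run:
```python
from h import *
plan(.5122,-.0797,.052,-.061)
c=cam("wrist"); save(c,"w3")
plan(.5122,-.0797,.052,-.061)
```

```text
t 3.75 cur yaw -0.064 tcp [ 0.5149 -0.0814  0.0937] q6 -0.14 | turn -0.0029 shift x,y,z [-0.003   0.0417  0.0015] F [-0.3  0.2 -1.1] w 0.586
t 3.80 cur yaw -0.064 tcp [ 0.5148 -0.0811  0.0936] q6 -0.14 | turn -0.0026 shift x,y,z [-0.0028  0.0415  0.0013] F [-0.3 -0.4 -0.5] w 0.585
```

View pics/w3.png

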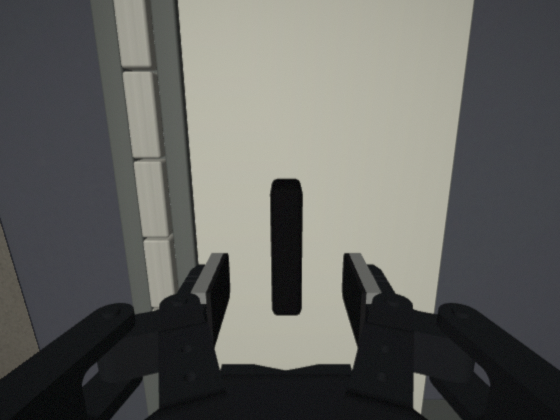

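The handle (286,248) is centred between the pads, so I'll descend, grip it and slide the lid.

Call:
{"op": "arm_command", "data": {
  "deltas": [
    [-0.003,0.02,0.001,0],
    [0,0.021,0,0],
    [0,0,0,0],
    [0,0,0,0]
  ]
}}

```text
time: 4.3
tool_pos: [0.5112, -0.0794, 0.0516]
tcp_rot: [-1.571, 0.048, -0.051]
wrist_force: [0.8, 0.1, 1.2]
width: 0.585
```

Call:
{"op": "arm_command", "data": {
  "deltas": [
    [0,0,0,0],
    [0,0,0,0],
    [0,0,0,0],
    [0,0,0,0],
    [0,0,0,0]
  ],
  "fingers": 0.008,
  "newtons": 30
}}

```text
time: 4.92
tool_pos: [0.5141, -0.0797, 0.0521]
tcp_rot: [-1.571, 0.043, -0.056]
wrist_force: [7.3, 0.6, -2.7]
width: 0.184
```

Call:
{"op": "arm_command", "data": {
  "deltas": [
    [0.02,0,0,0],
    [0.02,0,0,0],
    [0.02,0,0,0],
    [0.02,0,0,0],
    [0.02,0,0,0],
    [0.02,0,0,0],
    [0.02,0,0,0],
    [0.007,0,0,0],
    [0,0,0,0],
    [0,0,0,0],
    [0,0,0,0]
  ]
}}

```text
time: 6.3
tool_pos: [0.6585, -0.0884, 0.0521]
tcp_rot: [-1.57, 0.046, -0.053]
wrist_force: [1.6, 1.5, 4.8]
width: 0.177
```

Call:
{"op": "arm_command", "data": {
  "deltas": [
    [0,0,0,0],
    [0,0,0,0],
    [0,0,0,0],
    [0,-0.04,0,0],
    [0,-0.05,0,0],
    [0,-0.05,0,0],
    [0,-0.05,0.03,0],
    [-0.02,-0.05,0.06,0],
    [-0.02,-0.05,0.06,0],
    [-0.04,0,0.06,0],
    [-0.04,0,0.06,0],
    [-0.04,0,0,0],
    [0,0,0,0],
    [0,0,0,0],
    [0,0,0,0]
  ],
  "fingers": 0.05
}}

```text
time: 8.18
tool_pos: [0.532, 0.1464, 0.3177]
tcp_rot: [-1.57, 0.05, -0.051]
wrist_force: [0.5, -0.3, -1.5]
width: 0.587
```

Run:
```python
from h import *
plan(.5122,-.0797,.052,-.061)
c=cam("wrist"); save(c,"w4")
c=cam("scene"); save(c,"s4")
plan(.5122,-.0797,.052,-.061)
```

```text
t 8.18 cur yaw -0.064 tcp [0.532  0.1464 0.3177] q6 0.29 | turn -0.0032 shift x,y,z [-0.0061  0.2657 -0.2268] F [ 0.5 -0.3 -1.5] w 0.587
t 8.28 cur yaw -0.064 tcp [0.532  0.1464 0.3176] q6 0.29 | turn -0.0032 shift x,y,z [-0.0059  0.2656 -0.2268] F [ 0.1 -0.4  0.3] w 0.584
```

View pics/w4.png

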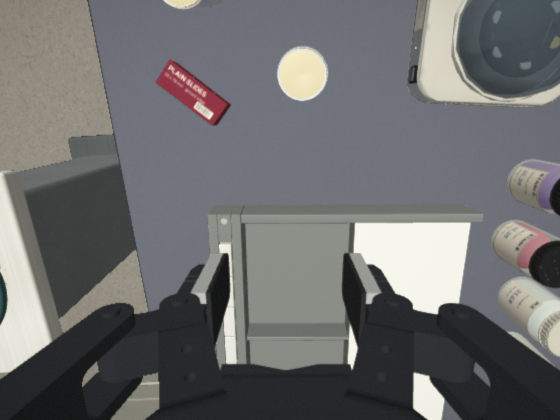

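View pics/s4.png

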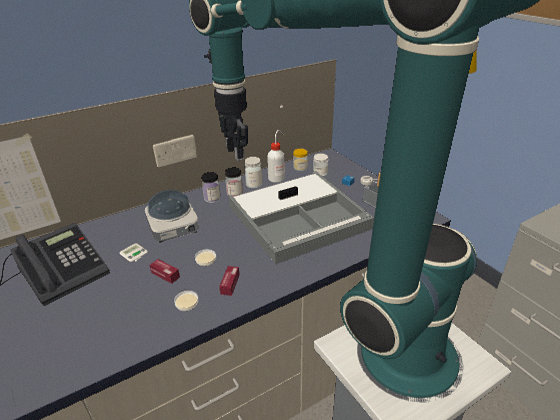

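The lid is open and the bays are uncovered. The wrist view shows a carton at (193,92) and a dish at (302,73). I'll move further left to get all four items in view.

Call:
{"op": "arm_command", "data": {
  "deltas": [
    [-0.01,0,0.05,0],
    [-0.02,0,0.05,0],
    [-0.02,0,0.03,0],
    [0,0,0,0],
    [0,0,0,0],
    [0,0,0,0]
  ]
}}

```text
time: 9.02
tool_pos: [0.4901, 0.2788, 0.3177]
tcp_rot: [-1.571, 0.051, -0.051]
wrist_force: [-0.3, 0.2, 0.1]
width: 0.588
```

```bash
cat > items.py <<'E'
from h import *
def items(c):
    im=c["color"]; hsv=cv2.cvtColor(im,cv2.COLOR_RGB2HSV); out=[]
    red=((hsv[...,1]>130)&((hsv[...,0]<8)|(hsv[...,0]>165))&(hsv[...,2]>60)).astype(np.uint8)
    red=cv2.morphologyEx(red,cv2.MORPH_CLOSE,np.ones((7,7)))
    yel=((hsv[...,0]>12)&(hsv[...,0]<35)&(hsv[...,1]>35)&(hsv[...,2]>180)).astype(np.uint8)
    for nm,m,z in(("carton",red,.03),("dish",yel,.012)):
        cn,_=cv2.findContours(m,0,1)
        for k in cn:
            if cv2.contourArea(k)<400: continue
            P=np.array([onz(c,*p[0],z)[:2]*1000 for p in k],np.float32)
            r=cv2.minAreaRect(P); (w,h)=r[1]; a=np.radians(r[2]); 
            if w<h: a=a+np.pi/2   # long-axis angle
            print(nm,np.array(r[0]).round(1),"size",np.round(r[1],1),"long axis deg %.1f"%np.degrees(wrap(a)), "px",k[:,0].mean(0).round())
E
python3 - <<'E'
from items import *
c=load("w4"); items(c)
for p in [(354,222),(352,330),(244,222),(349,222),(248,331)]: print(p,onz(c,*p,.046).round(4),onz(c,*p,.037).round(4))
c=cam("wrist"); save(c,"w5"); items(c)
plan(.5122,-.0797,.052,-.061)
E
```

```text
carton [426.5 244.3] size [32.4 83.6] long axis deg 138.8 px [193.  92.]
dish [557.5 258.4] size [52.4 53.6] long axis deg 176.3 px [302.  74.]
(354, 222) [0.6123 0.0768 0.046 ] [0.614  0.0738 0.037 ]
(352, 330) [ 0.6079 -0.0803  0.046 ] [ 0.6095 -0.0867  0.037 ]
(244, 222) [0.4738 0.0857 0.046 ] [0.4725 0.0829 0.037 ]
(349, 222) [0.606  0.0772 0.046 ] [0.6075 0.0742 0.037 ]
(248, 331) [ 0.4641 -0.0726  0.046 ] [ 0.4625 -0.0789  0.037 ]
carton [426.6 247.3] size [36.5 80.2] long axis deg 138.5 px [239. 196.]
carton [556.1 381.4] size [82.  30.7] long axis deg 24.5 px [338.  78.]
dish [556.9 259.6] size [50.9 51.5] long axis deg 177.8 px [338. 178.]
dish [424.  368.9] size [50.4 52.1] long axis deg 172.8 px [229.  97.]
t 9.07 cur yaw -0.065 tcp [0.49   0.2788 0.3178] q6 0.54 | turn -0.0037 shift x,y,z [ 0.0439  0.2659 -0.3564] F [ 0.5 -0.1 -0. ] w 0.583
```

View pics/w5.png

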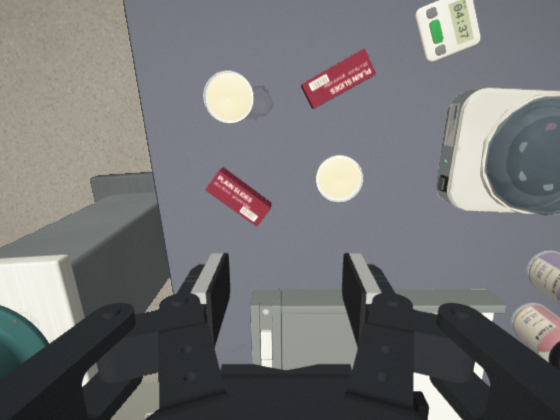

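Run:
```python
from h import *
c=cam("wrist"); T=np.array(c["T_tool_cam"]); f,cx,cy=K(c)
print(T.round(3))
# right tip inner corner: solve for tool x
for (u,v,xt) in [(230,255,-.025),(343,255,.025),(182,264,-.0427),(389,264,.0427)]:
    d=T[:3,:3]@np.array([(u-cx)/f,(v-cy)/f,1]); o=T[:3,3]; k=(xt-o[0])/d[0]; print((o+k*d).round(4))
# width value at 50mm
```

```text
[[ 1.     0.     0.    -0.002]
 [-0.    -0.27   0.963 -0.142]
 [ 0.    -0.963 -0.27   0.07 ]
 [ 0.     0.     0.     1.   ]]
[-0.025  -0.0095  0.0126]
[0.025  0.0073 0.0053]
[-0.0427 -0.0174  0.0122]
[ 0.0427 -0.0056  0.0067]
```

All four items measure the right size: cartons 82x32, and dish fill about 51 inside a 62 rim. I'll start with the dish at (0.557,0.259).

Run:
```python
from h import *
plan(.5573,.259,-.002,-.061)
```

```text
t 9.12 cur yaw -0.065 tcp [0.49   0.2789 0.3178] q6 0.54 | turn -0.0037 shift x,y,z [ 0.0684  0.3198 -0.0156] F [0.5 1.7 0.1] w 0.581
```

Call:
{"op": "arm_command", "data": {
  "deltas": [
    [0.034,0,-0.008,0],
    [0.034,0,-0.008,0],
    [0,0.05,0,0],
    [0,0.05,0,0],
    [0,0.05,0,0],
    [0,0.05,0,0],
    [0,0.05,0,0],
    [0,0.03,0,0],
    [0,0,0,0],
    [0,0,0,0],
    [0,0,0,0]
  ],
  "fingers": 0.0854
}}

```text
time: 10.5
tool_pos: [0.5582, 0.2602, 0.0403]
tcp_rot: [-1.568, 0.047, -0.053]
wrist_force: [0.5, -0.2, -0.0]
width: 0.995
```

Run:
```python
from h import *
plan(.5573,.259,-.002,-.061)
c=cam("wrist"); save(c,"w6")
```

```text
t 10.50 cur yaw -0.063 tcp [0.5582 0.2602 0.0403] q6 0.46 | turn -0.0023 shift x,y,z [-0.001   0.0423 -0.0013] F [ 0.5 -0.2 -0. ] w 0.995
```

View pics/w6.png

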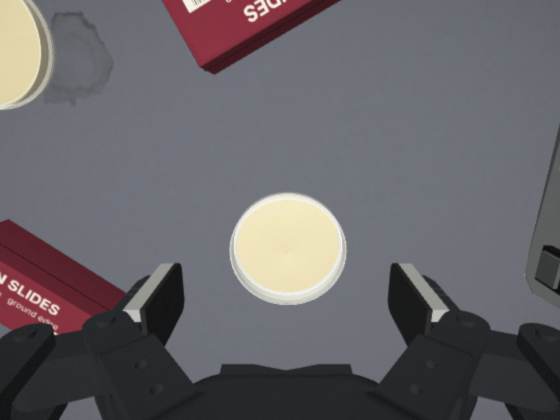

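Call:
{"op": "arm_command", "data": {
  "deltas": [
    [0,0.02,-0.001,0],
    [0,0.015,0,0],
    [0,0.006,0,0],
    [0,0,0,0],
    [0,0,0,0]
  ]
}}

```text
time: 11.18
tool_pos: [0.5564, 0.2587, -0.0031]
tcp_rot: [-1.57, 0.049, -0.05]
wrist_force: [0.1, -0.2, 0.7]
width: 1.0
```

Call:
{"op": "arm_command", "data": {
  "deltas": [
    [0,0,0,0],
    [0,0,0,0],
    [0,0,0,0],
    [0,0,0,0]
  ],
  "fingers": 0.05,
  "newtons": 25
}}

```text
time: 11.68
tool_pos: [0.5569, 0.2589, -0.0023]
tcp_rot: [-1.57, 0.048, -0.051]
wrist_force: [-1.6, 0.4, 5.1]
width: 0.662
```

Run:
```python
from h import *
plan(.5573,.259,-.002,-.061)
c=cam("wrist"); save(c,"w7")
```

```text
t 11.68 cur yaw -0.063 tcp [ 0.5569  0.2589 -0.0023] q6 0.46 | turn -0.0019 shift x,y,z [ 0.0004 -0.0003  0.0001] F [-1.6  0.4  5.1] w 0.662
```

View pics/w7.png

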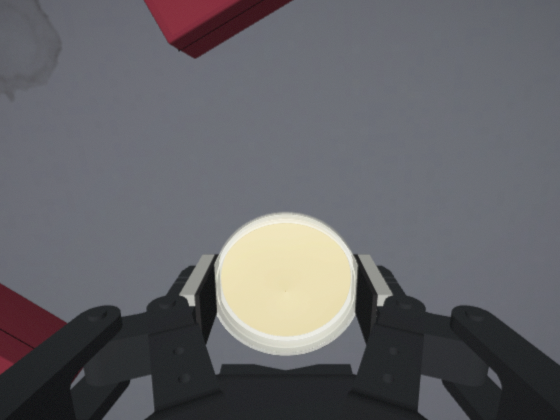

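Call:
{"op": "arm_command", "data": {
  "deltas": [
    [0,-0.02,0,0],
    [0,-0.03,0,0],
    [0,-0.04,0,0],
    [0,-0.04,0,0],
    [0,0,0,0],
    [0,0,0,0]
  ]
}}

```text
time: 12.48
tool_pos: [0.5557, 0.2584, 0.1269]
tcp_rot: [-1.57, 0.05, -0.049]
wrist_force: [0.4, -1.0, -2.1]
width: 0.661
```

Run:
```python
from h import *
plan(.5243,-.2078,.005,-.061)
c=cam("wrist"); save(c,"w8")
```

```text
t 12.47 cur yaw -0.063 tcp [0.5557 0.2584 0.1269] q6 0.46 | turn -0.0020 shift x,y,z [-0.0029  0.1219 -0.4672] F [ 0.4 -1.  -2.1] w 0.661
```

View pics/w8.png

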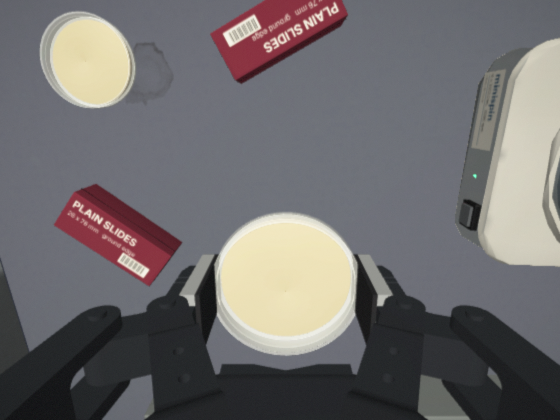

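Call:
{"op": "arm_command", "data": {
  "deltas": [
    [0,0,-0.025,0],
    [0,0,-0.052,0],
    [0,0,-0.052,0],
    [0,0,-0.052,0],
    [0,0,-0.052,0],
    [-0.003,0,-0.052,0],
    [0,0,-0.052,0],
    [0,0,-0.052,0],
    [0,0,-0.052,0],
    [0,0,-0.026,0],
    [0,0,0,0],
    [0,0,0,0],
    [0,0,0,0],
    [0,0,0,0]
  ]
}}

```text
time: 14.28
tool_pos: [0.5238, -0.2063, 0.1267]
tcp_rot: [-1.57, 0.049, -0.048]
wrist_force: [-0.6, 0.1, -0.4]
width: 0.662
```

Run:
```python
from h import *
plan(.5243,-.2078,.003,-.061)
c=cam("wrist"); save(c,"w9")
```

```text
t 14.28 cur yaw -0.062 tcp [ 0.5238 -0.2063  0.1267] q6 -0.36 | turn -0.0006 shift x,y,z [ 0.0007  0.1237 -0.0015] F [-0.6  0.1 -0.4] w 0.662
```

View pics/w9.png

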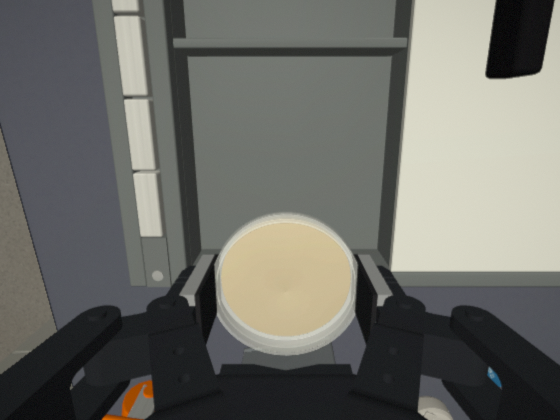

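```bash
cat >> h.py <<'E'
O=np.array([.532,-.081]); TH=-.061
Rc=np.array([[np.cos(TH),-np.sin(TH)],[np.sin(TH),np.cos(TH)]])
def c2w(x,y): return O+Rc@np.array([x,y])
def w2c(p): return Rc.T@(np.array(p)[:2]-O)
E
python3 - <<'E'
from h import *
c=load("w9")
for p,z in [((290,38),.037),((290,47),.037),((180,285),.048),((430,285),.048),((430,271),.048),((187,100),.046),((187,200),.046),((175,100),.046)]: print(p,w2c(onz(c,*p,z)).round(4))
for q in [(-.0725,-.163,.004),(.0725,-.163,.004),(.0725,-.016,.004),(-.0725,-.016,.004)]:
    print(q,np.round(proj(c,[*c2w(*q[:2]),q[2]])))
print(w2c([.5238,-.2063]))
E
```

```text
(290, 38) [ 0.0003 -0.0122]
(290, 47) [ 0.0003 -0.0172]
(180, 285) [-0.0775 -0.1741]
(430, 285) [ 0.1    -0.1742]
(430, 271) [ 0.0988 -0.1633]
(187, 100) [-0.0633 -0.0487]
(187, 200) [-0.0682 -0.1124]
(175, 100) [-0.0707 -0.0487]
(-0.0725, -0.163, 0.004) [201. 247.]
(0.0725, -0.163, 0.004) [377. 247.]
(0.0725, -0.016, 0.004) [391.  53.]
(-0.0725, -0.016, 0.004) [187.  54.]
[-0.00054619 -0.12556684]
```

The case model agrees with the picture: divider at -12 to -17, side wall inner face at -163. Lowering and releasing.

Call:
{"op": "arm_command", "data": {
  "deltas": [
    [0,0.04,0,0],
    [0,0.04,0,0],
    [0,0.025,0,0],
    [0,0.012,0,0],
    [0,0.006,0,0],
    [0,0,0,0],
    [0,0,0,0]
  ]
}}

```text
time: 15.2
tool_pos: [0.5248, -0.2077, 0.005]
tcp_rot: [-1.571, 0.048, -0.051]
wrist_force: [0.2, -0.3, -0.9]
width: 0.663
```

Call:
{"op": "arm_command", "data": {
  "deltas": [
    [0,0,0,0],
    [0,0,0,0],
    [0,0,0,0]
  ],
  "fingers": 0.078
}}

```text
time: 15.58
tool_pos: [0.5239, -0.2074, 0.0041]
tcp_rot: [-1.57, 0.049, -0.05]
wrist_force: [0.5, 0.6, -0.0]
width: 0.912
```

Call:
{"op": "arm_command", "data": {
  "deltas": [
    [0,-0.02,0,0],
    [0,-0.04,0,0],
    [0,-0.06,0,0],
    [0,-0.06,0,0],
    [0,0,0.06,0],
    [0,0,0.06,0],
    [0,0,0.06,0],
    [0,0,0,0],
    [0,0,0,0]
  ]
}}

```text
time: 16.7
tool_pos: [0.535, -0.0277, 0.1838]
tcp_rot: [-1.571, 0.049, -0.048]
wrist_force: [-0.5, -0.0, 0.6]
width: 0.913
```

Run:
```python
from items import *
c=cam("wrist"); save(c,"w10"); plan(.5,0,.1); items(c)
c=cam("scene"); save(c,"s10"); items(c)
```

```text
t 16.75 cur yaw -0.063 tcp [ 0.535  -0.0284  0.1837] q6 -0.04 | turn 0.0000 shift x,y,z [-0.0367  0.0837  0.0261] F [ 0.4 -0.8 -0. ] w 0.911
dish [ 523.4 -202.3] size [47.7 54.8] long axis deg 176.5 px [286. 351.]
dish [ 1946.1 -2321.8] size [ 188.4 1270.9] long axis deg 128.0 px [445.  46.]
```

View pics/w10.png

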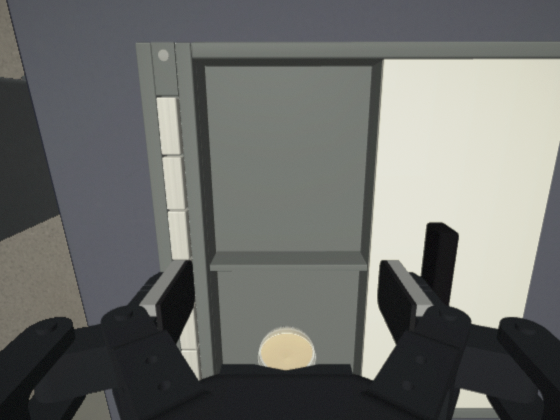

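View pics/s10.png

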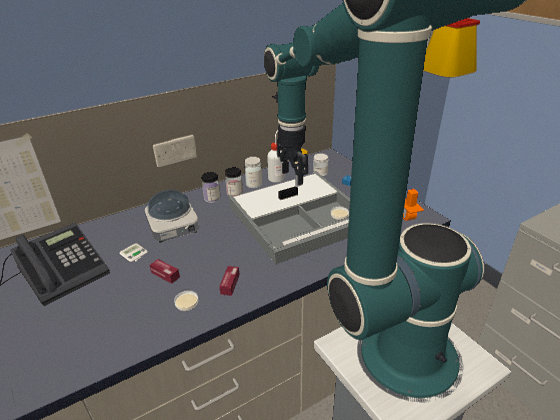

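The first dish is flat in the right bay at (286,351). The other items look unmoved in the scene view. Next is the second dish.

Run:
```python
from h import *
plan(.424,.369,.12,-.061)
```

```text
t 16.80 cur yaw -0.064 tcp [ 0.5351 -0.0288  0.1837] q6 -0.04 | turn -0.0032 shift x,y,z [-0.1351  0.0636  0.3903] F [0.2 0.1 0.1] w 0.911
```

Call:
{"op": "arm_command", "data": {
  "deltas": [
    [-0.01,0,0.03,0],
    [-0.015,0,0.045,0],
    [-0.015,0,0.045,0],
    [-0.015,0,0.045,0],
    [-0.015,0,0.045,0],
    [-0.015,0.01,0.045,0],
    [-0.015,0.01,0.045,0],
    [-0.015,0.02,0.045,0],
    [-0.02,0.024,0.045,0],
    [0,0,0,0],
    [0,0,0,0],
    [0,0,0,0]
  ],
  "fingers": 0.0854
}}

```text
time: 18.3
tool_pos: [0.4264, 0.3689, 0.1207]
tcp_rot: [-1.57, 0.05, -0.052]
wrist_force: [-0.3, -1.0, -0.5]
width: 1.0
```

Run:
```python
from items import *
c=cam("wrist"); save(c,"w11"); plan(.424,.369,-.002,-.061); items(c)
```

```text
t 18.35 cur yaw -0.065 tcp [0.4263 0.3691 0.1207] q6 0.73 | turn -0.0042 shift x,y,z [-0.0024  0.1227 -0.0003] F [-0.3 -0.3  1.1] w 1.001
carton [422.1 257. ] size [45.1 79.3] long axis deg 138.8 px [292. 345.]
carton [552.  385.2] size [86.1 40.9] long axis deg 24.7 px [471. 179.]
dish [423.2 371.8] size [52.2 53.6] long axis deg 176.2 px [284. 204.]
```

View pics/w11.png

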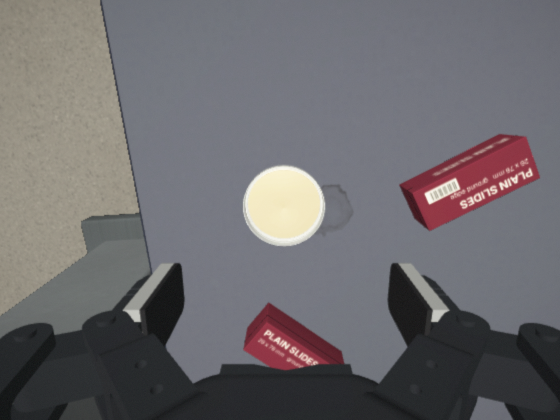

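Call:
{"op": "arm_command", "data": {
  "deltas": [
    [-0.003,0.04,0.001,0],
    [0,0.04,0,0],
    [0,0.025,0,0],
    [0,0.012,0,0],
    [0,0.006,0,0],
    [0,0,0,0],
    [0,0,0,0]
  ]
}}

```text
time: 19.23
tool_pos: [0.4229, 0.3719, -0.002]
tcp_rot: [-1.569, 0.048, -0.051]
wrist_force: [0.7, 0.1, -0.0]
width: 0.994
```

Call:
{"op": "arm_command", "data": {
  "deltas": [
    [0,0,0,0],
    [0,0,0,0],
    [0,0,0,0],
    [0,0,0,0]
  ],
  "fingers": 0.05
}}

```text
time: 19.73
tool_pos: [0.4225, 0.3717, -0.0022]
tcp_rot: [-1.569, 0.049, -0.05]
wrist_force: [-0.7, -0.6, 5.9]
width: 0.668
```

Call:
{"op": "arm_command", "data": {
  "deltas": [
    [0,-0.02,0,0],
    [0,-0.03,0,0],
    [0,-0.04,0,0],
    [0,-0.04,0,0],
    [0,0,0,0],
    [0,0,0,0]
  ]
}}

```text
time: 20.48
tool_pos: [0.4215, 0.3709, 0.1261]
tcp_rot: [-1.571, 0.05, -0.049]
wrist_force: [-0.9, 0.4, -0.4]
width: 0.661
```

Run:
```python
from items import *
c=cam("wrist"); save(c,"w12"); plan(*c2w(0,-.051),.0045,-.061); items(c)
```

```text
t 20.52 cur yaw -0.063 tcp [0.421  0.3705 0.1252] q6 0.74 | turn -0.0019 shift x,y,z [ 0.1386  0.1214 -0.4946] F [-0.5 -0.5 -0.8] w 0.664
carton [429.9 247.3] size [63.2 20.2] long axis deg 3.5 px [311. 359.]
carton [551.9 385. ] size [86.5 40.6] long axis deg 24.6 px [474. 180.]
dish [415.2 303.3] size [101.1 106. ] long axis deg 176.4 px [286. 282.]
```

View pics/w12.png

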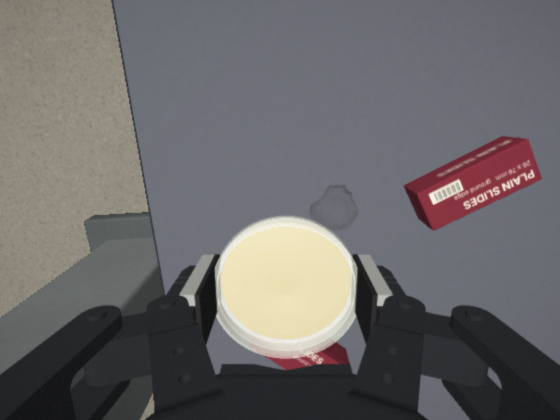

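Call:
{"op": "arm_command", "data": {
  "deltas": [
    [0.006,0,-0.02,0],
    [0.013,0,-0.045,0],
    [0.013,0,-0.045,0],
    [0.013,0,-0.045,0],
    [0.013,0,-0.045,0],
    [0.013,0,-0.045,0],
    [0.013,0,-0.045,0],
    [0.013,0,-0.045,0],
    [0.013,0,-0.045,0],
    [0.013,0,-0.045,0],
    [0.013,0,-0.045,0],
    [0.003,0,-0.025,0],
    [0,0,0,0],
    [0,0,0,0],
    [0,0,0,0]
  ]
}}

```text
time: 22.4
tool_pos: [0.5289, -0.1306, 0.1263]
tcp_rot: [-1.57, 0.05, -0.048]
wrist_force: [-0.0, -0.9, -1.5]
width: 0.665
```

Run:
```python
from items import *
c=cam("wrist"); save(c,"w13"); plan(*c2w(0,-.051),.0035,-.061)
```

```text
t 22.45 cur yaw -0.062 tcp [ 0.5291 -0.1306  0.1265] q6 -0.23 | turn -0.0008 shift x,y,z [-1.00e-04  1.23e-01 -1.40e-03] F [ 0.5  0.4 -0.6] w 0.664
```

View pics/w13.png

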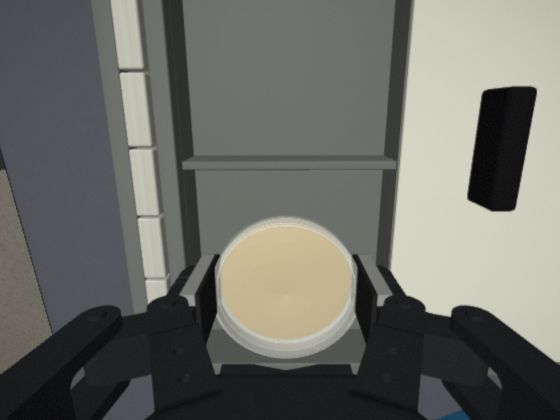

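Call:
{"op": "arm_command", "data": {
  "deltas": [
    [0,0.04,-0.001,0],
    [0,0.04,0,0],
    [0,0.025,0,0],
    [0,0.012,0,0],
    [0,0.006,0,0],
    [0,0,0,0],
    [0,0,0,0]
  ]
}}

```text
time: 23.32
tool_pos: [0.5306, -0.1328, 0.005]
tcp_rot: [-1.571, 0.048, -0.051]
wrist_force: [-0.2, -0.4, -0.5]
width: 0.663
```

Call:
{"op": "arm_command", "data": {
  "deltas": [
    [0,0,0,0],
    [0,0,0,0],
    [0,0,0,0]
  ],
  "fingers": 0.078
}}

```text
time: 23.7
tool_pos: [0.5297, -0.1326, 0.0041]
tcp_rot: [-1.57, 0.049, -0.05]
wrist_force: [-1.1, 0.4, 0.1]
width: 0.91
```

Call:
{"op": "arm_command", "data": {
  "deltas": [
    [0,-0.02,0,0],
    [0,-0.04,0,0],
    [0,-0.06,0,0],
    [0,-0.06,0,0],
    [-0.005,0,0.06,0],
    [-0.015,0,0.06,0],
    [-0.02,0,0.06,0],
    [-0.02,0,0.05,0],
    [-0.02,0,0.05,0],
    [0,0,0,0],
    [0,0,0,0]
  ]
}}

```text
time: 25.08
tool_pos: [0.4675, 0.1511, 0.1838]
tcp_rot: [-1.571, 0.048, -0.049]
wrist_force: [0.8, 0.0, -0.4]
width: 0.909
```

Run:
```python
from items import *
c=cam("wrist"); save(c,"w14"); plan(.5,0,.1); items(c)
c=cam("scene"); save(c,"s14"); items(c)
```

```text
t 25.12 cur yaw -0.063 tcp [0.4677 0.1505 0.1838] q6 0.32 | turn 0.0000 shift x,y,z [ 0.0417  0.0839 -0.1481] F [-0.2 -0.9 -0.1] w 0.910
carton [424.8 244.4] size [30.8 81.3] long axis deg 138.9 px [227.  84.]
dish [ 2647.  -3286.7] size [ 599.5 2266.2] long axis deg 117.9 px [456.  27.]
```

View pics/w14.png

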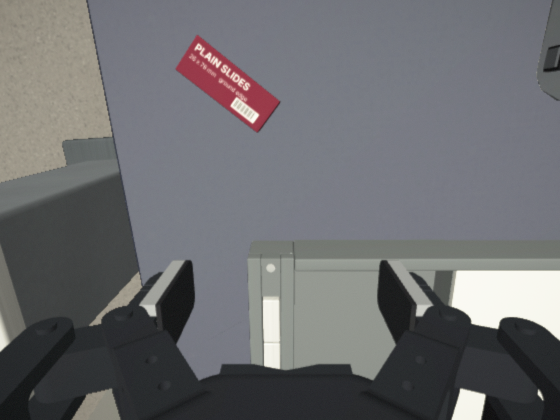

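View pics/s14.png

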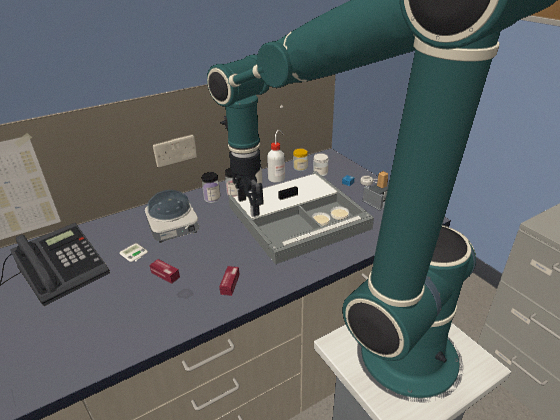

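Run:
```python
from h import *
plan(.4255,.2455,.10,np.radians(48.8))
```

```text
t 25.18 cur yaw -0.064 tcp [0.4679 0.1502 0.1838] q6 0.32 | turn -0.9160 shift x,y,z [0.0438 0.0838 0.0947] F [0.1 0.5 0.1] w 0.914
```

Call:
{"op": "arm_command", "data": {
  "deltas": [
    [0,0,0,-0.183],
    [0,0,0,-0.183],
    [0,0,0,-0.183],
    [0,0,0,-0.183],
    [0,0,0,-0.184],
    [0.022,0.03,0.045,0],
    [0.022,0.03,0.05,0],
    [0,0.025,0,0],
    [0,0,0,0],
    [0,0,0,0],
    [0,0,0,0]
  ],
  "fingers": 0.06
}}

```text
time: 26.55
tool_pos: [0.4265, 0.2466, 0.1003]
tcp_rot: [-1.467, -0.667, 0.663]
wrist_force: [-0.3, 0.9, -0.6]
width: 0.703
```

Run:
```python
from items import *
c=cam("wrist"); save(c,"w15"); plan(.4255,.2455,.006,np.radians(48.8)); items(c)
```

```text
t 26.60 cur yaw 0.851 tcp [0.4264 0.2467 0.1003] q6 -0.38 | turn -0.0004 shift x,y,z [-0.0017  0.0943 -0.    ] F [ 0.2 -0.2  0.2] w 0.703
carton [530.4 369.6] size [62.4 31.4] long axis deg 24.6 px [530. 219.]
carton [422.8 246. ] size [31.1 84.1] long axis deg 138.8 px [281. 218.]
```

View pics/w15.png

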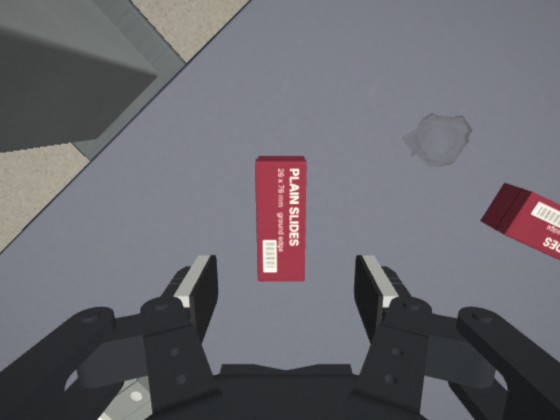

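Call:
{"op": "arm_command", "data": {
  "deltas": [
    [-0.002,0.04,0,0],
    [0,0.03,0,0],
    [0,0.016,0,0],
    [0,0.008,0,0],
    [0,0,0,0],
    [0,0,0,0]
  ]
}}

```text
time: 27.35
tool_pos: [0.4246, 0.2459, 0.0059]
tcp_rot: [-1.466, -0.668, 0.664]
wrist_force: [-0.5, -0.0, -0.1]
width: 0.703
```

Call:
{"op": "arm_command", "data": {
  "deltas": [
    [0,0,0,0],
    [0,0,0,0],
    [0,0,0,0],
    [0,0,0,0]
  ],
  "fingers": 0.02,
  "newtons": 35
}}

```text
time: 27.85
tool_pos: [0.4243, 0.2458, 0.0057]
tcp_rot: [-1.466, -0.668, 0.665]
wrist_force: [-0.7, -0.5, 5.7]
width: 0.364
```

Call:
{"op": "arm_command", "data": {
  "deltas": [
    [0,-0.02,0,0],
    [0,-0.04,0,0],
    [0,-0.06,0,0],
    [0,-0.02,0,0],
    [0,0,0,0],
    [0,0,0,0]
  ]
}}

```text
time: 28.6
tool_pos: [0.4222, 0.2447, 0.143]
tcp_rot: [-1.466, -0.664, 0.669]
wrist_force: [-0.5, -0.4, -1.2]
width: 0.37
```

Run:
```python
from items import *
c=cam("wrist"); save(c,"w16"); plan(*c2w(0,.115),.012,TH+np.pi/2)
```

```text
t 28.65 cur yaw 0.853 tcp [0.4219 0.2446 0.1426] q6 -0.38 | turn -0.6568 shift x,y,z [-0.203   0.1305 -0.1302] F [ 0.1 -0.6 -1.1] w 0.370
```

View pics/w16.png

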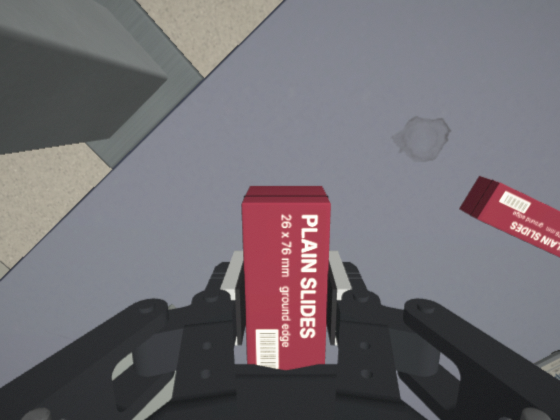

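Call:
{"op": "arm_command", "data": {
  "deltas": [
    [0,0,0,-0.164],
    [0,0,0,-0.164],
    [0,0,0,-0.164],
    [0,0,0,-0.165],
    [-0.02,0,-0.015,0],
    [-0.045,0,-0.029,0],
    [-0.045,0,-0.029,0],
    [-0.045,0,-0.029,0],
    [-0.048,0,-0.028,0],
    [0,0,0,0],
    [0,0,0,0],
    [0,0,0,0]
  ]
}}

```text
time: 30.15
tool_pos: [0.5397, 0.0359, 0.1437]
tcp_rot: [-1.235, -1.164, 1.166]
wrist_force: [-0.7, -0.2, -1.6]
width: 0.364
```

Run:
```python
from items import *
c=cam("wrist"); save(c,"w17"); plan(*c2w(0,.115),.011,TH+np.pi/2)
```

```text
t 30.20 cur yaw 1.512 tcp [0.54   0.0361 0.144 ] q6 -1.49 | turn 0.0019 shift x,y,z [-0.0023  0.133   0.0006] F [-0.6  0.  -1.2] w 0.367
```

View pics/w17.png

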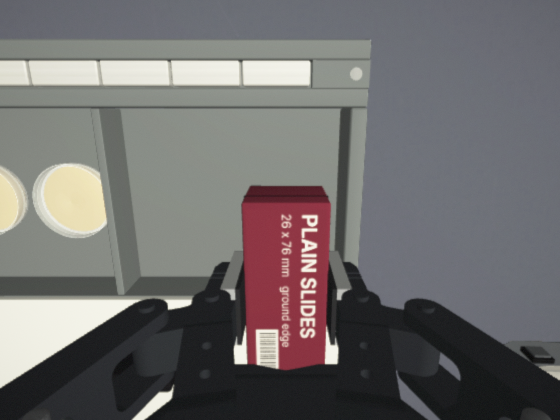

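Call:
{"op": "arm_command", "data": {
  "deltas": [
    [-0.002,0.04,0,0],
    [0,0.04,0,0],
    [0,0.03,0,0],
    [0,0.015,0,0],
    [0,0.007,0,0],
    [0,0,0,0],
    [0,0,0,0]
  ]
}}

```text
time: 31.08
tool_pos: [0.5421, 0.0329, 0.0141]
tcp_rot: [-1.239, -1.166, 1.163]
wrist_force: [0.2, -0.7, -1.1]
width: 0.363
```

Call:
{"op": "arm_command", "data": {
  "deltas": [
    [0,0,0,0],
    [0,0,0,0],
    [0,0,0,0]
  ],
  "fingers": 0.045
}}

```text
time: 31.45
tool_pos: [0.5412, 0.0328, 0.0132]
tcp_rot: [-1.238, -1.165, 1.164]
wrist_force: [-0.0, 0.1, 0.6]
width: 0.526
```

Call:
{"op": "arm_command", "data": {
  "deltas": [
    [0,-0.02,0,0],
    [0,-0.04,0,0],
    [0,-0.06,0,0],
    [0,-0.06,0,0],
    [0.04,0,0,0],
    [0.06,0,0,0],
    [0.06,0,0,0],
    [0.06,0,0,0],
    [0.04,0,0,0],
    [0,0,0,0],
    [0,0,0,0]
  ],
  "fingers": 0.06
}}

```text
time: 32.83
tool_pos: [0.5563, 0.2918, 0.1925]
tcp_rot: [-1.237, -1.164, 1.166]
wrist_force: [0.4, -0.5, 0.8]
width: 0.7
```

Run:
```python
from items import *
c=cam("wrist"); save(c,"w18"); plan(.5555,.382,.12,np.radians(24.5-90)); items(c)
c=cam("scene"); save(c,"s18"); items(c)
```

```text
t 32.88 cur yaw 1.510 tcp [0.5564 0.2913 0.1925] q6 -1.07 | turn -0.4889 shift x,y,z [ 0.0829  0.0725 -0.0368] F [ 0.2 -0.6 -0.2] w 0.702
carton [543.4  46.4] size [42.1 83.2] long axis deg 176.1 px [ 17. 193.]
carton [555.1 379.5] size [85. 33.] long axis deg 24.8 px [381. 183.]
dish [ 1954.6 -2337.3] size [ 189.1 1302.6] long axis deg 128.4 px [445.  44.]
```

View pics/w18.png

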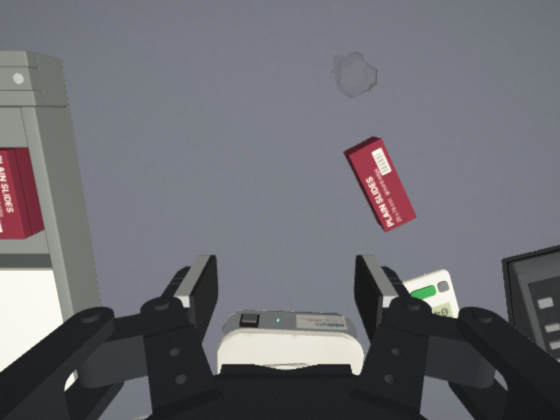

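View pics/s18.png

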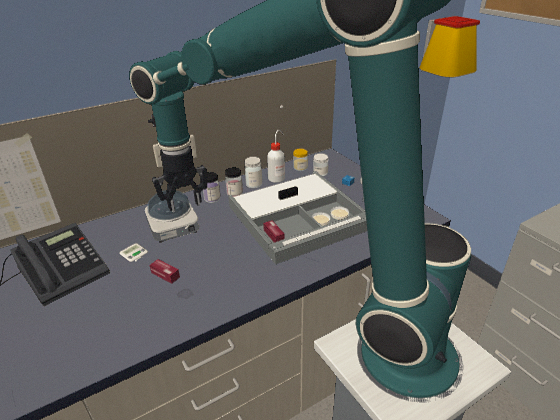

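Call:
{"op": "arm_command", "data": {
  "deltas": [
    [0,0,0,-0.163],
    [0,0,0,-0.163],
    [0,0,0,-0.163],
    [0.04,0.02,-0.018,0],
    [0.042,0.03,-0.019,0],
    [0,0.022,0,0],
    [0,0,0,0],
    [0,0,0,0],
    [0,0,0,0]
  ]
}}

```text
time: 34.05
tool_pos: [0.5575, 0.3817, 0.1227]
tcp_rot: [-0.977, -1.519, 1.514]
wrist_force: [-0.1, -0.8, -0.4]
width: 0.7
```

Run:
```python
from items import *
c=cam("wrist"); save(c,"w19"); plan(.5555,.381,.006,np.radians(24.6-90)); items(c)
```

```text
t 34.10 cur yaw 1.998 tcp [0.5574 0.3819 0.1226] q6 -1.43 | turn -0.0024 shift x,y,z [-1.000e-04  1.166e-01  2.400e-03] F [ 0.4  0.2 -0.4] w 0.703
carton [555.4 381. ] size [82.5 31.1] long axis deg 24.6 px [283. 207.]
```

View pics/w19.png

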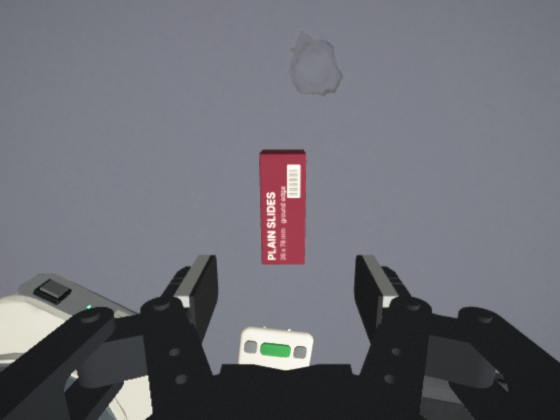

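Run:
```python
from h import *
c=load("w19"); s,M=pose()
for p in [(35,275),(120,310),(150,345),(65,300),(240,330),(310,330)]:
  for z in (.02,.045,.08): print(p,z,(M.T@(onz(c,*p,z)-s["tool_pos"]))[[0,2]].round(3))
```

```text
(35, 275) 0.02 [-0.194 -0.054]
(35, 275) 0.045 [-0.174 -0.041]
(35, 275) 0.08 [-0.146 -0.023]
(120, 310) 0.02 [-0.131 -0.085]
(120, 310) 0.045 [-0.118 -0.069]
(120, 310) 0.08 [-0.099 -0.047]
(150, 345) 0.02 [-0.111 -0.118]
(150, 345) 0.045 [-0.099 -0.099]
(150, 345) 0.08 [-0.083 -0.072]
(65, 300) 0.02 [-0.174 -0.076]
(65, 300) 0.045 [-0.156 -0.061]
(65, 300) 0.08 [-0.131 -0.04 ]
(240, 330) 0.02 [-0.035 -0.103]
(240, 330) 0.045 [-0.032 -0.086]
(240, 330) 0.08 [-0.026 -0.061]
(310, 330) 0.02 [ 0.022 -0.103]
(310, 330) 0.045 [ 0.02  -0.086]
(310, 330) 0.08 [ 0.017 -0.061]
```

Clearances are fine: the scale is at least 80 mm away in the jaw direction and the timer is 100 mm away. Grasping.

Call:
{"op": "arm_command", "data": {
  "deltas": [
    [0,0.04,0.002,0],
    [0,0.04,0,0],
    [0,0.023,0,0],
    [0,0.009,0,0],
    [0,0.004,0,0],
    [0,0,0,0],
    [0,0,0,0]
  ]
}}

```text
time: 34.98
tool_pos: [0.5554, 0.3822, 0.0063]
tcp_rot: [-0.976, -1.52, 1.516]
wrist_force: [0.1, -0.2, 0.2]
width: 0.703
```

Call:
{"op": "arm_command", "data": {
  "deltas": [
    [0,0,0,0],
    [0,0,0,0],
    [0,0,0,0],
    [0,0,0,0]
  ],
  "fingers": 0.02
}}

```text
time: 35.48
tool_pos: [0.555, 0.3819, 0.0057]
tcp_rot: [-0.976, -1.519, 1.516]
wrist_force: [0.1, 0.0, 5.4]
width: 0.367
```

Call:
{"op": "arm_command", "data": {
  "deltas": [
    [0,-0.02,0,0],
    [0,-0.04,0,0],
    [0,-0.06,0,0],
    [0,-0.02,0,0],
    [0,0,0,0.163],
    [0,0,0,0.163],
    [0,0,0,0.163],
    [0,0,0,0],
    [0,0,0,0]
  ]
}}

```text
time: 36.6
tool_pos: [0.554, 0.3813, 0.1443]
tcp_rot: [-1.236, -1.165, 1.167]
wrist_force: [-0.1, 0.6, -0.9]
width: 0.366
```

Run:
```python
from items import *
c=cam("wrist"); save(c,"w20"); plan(*c2w(0,.042),.012,TH+np.pi/2)
```

```text
t 36.65 cur yaw 1.512 tcp [0.5541 0.3813 0.1444] q6 -0.95 | turn 0.0024 shift x,y,z [-0.4208  0.1326 -0.0062] F [-0.6  0.2 -1.9] w 0.365
```

View pics/w20.png

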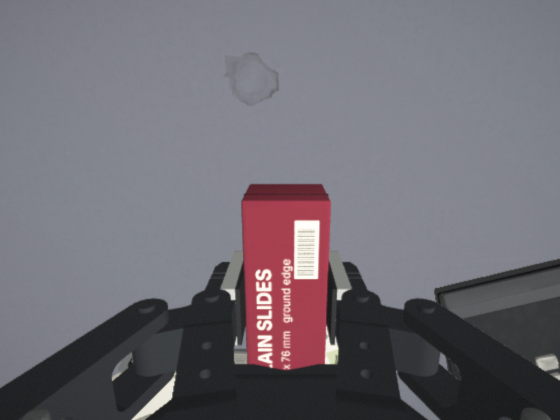

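Call:
{"op": "arm_command", "data": {
  "deltas": [
    [-0.02,0,0,0],
    [-0.045,0,-0.002,0],
    [-0.05,0,-0.002,0],
    [-0.05,0,-0.002,0],
    [-0.05,0,0,0],
    [-0.05,0,0,0],
    [-0.05,0,0,0],
    [-0.05,0,0,0],
    [-0.035,0,0,0],
    [-0.021,0,0,0],
    [0,0,0,0],
    [0,0,0,0],
    [0,0,0,0]
  ]
}}

```text
time: 38.28
tool_pos: [0.5347, -0.0384, 0.1448]
tcp_rot: [-1.237, -1.165, 1.165]
wrist_force: [1.0, -0.1, -1.3]
width: 0.368
```

Run:
```python
from items import *
c=cam("wrist"); save(c,"w21"); plan(*c2w(0,.042),.012,TH+np.pi/2)
```

```text
t 38.33 cur yaw 1.511 tcp [ 0.5347 -0.0384  0.1448] q6 -1.63 | turn 0.0015 shift x,y,z [-8.000e-04  1.328e-01  1.000e-04] F [-0.3  0.6 -1.8] w 0.363
```

View pics/w21.png

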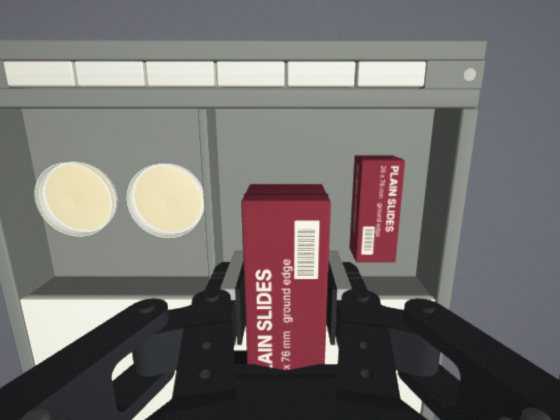

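Call:
{"op": "arm_command", "data": {
  "deltas": [
    [0,0.04,0,0],
    [0,0.04,0,0],
    [0,0.03,0,0],
    [0,0.015,0,0],
    [0,0.007,0,0],
    [0,0,0,0],
    [0,0,0,0]
  ]
}}

```text
time: 39.2
tool_pos: [0.5361, -0.0392, 0.0141]
tcp_rot: [-1.239, -1.166, 1.163]
wrist_force: [-0.4, 0.7, -1.1]
width: 0.367
```

Call:
{"op": "arm_command", "data": {
  "deltas": [
    [0,0,0,0],
    [0,0,0,0],
    [0,0,0,0]
  ],
  "fingers": 0.045
}}

```text
time: 39.58
tool_pos: [0.5352, -0.0392, 0.0132]
tcp_rot: [-1.238, -1.165, 1.164]
wrist_force: [-0.3, -0.2, -1.0]
width: 0.526
```

Call:
{"op": "arm_command", "data": {
  "deltas": [
    [0,-0.02,0,0],
    [0,-0.04,0,0],
    [0,-0.06,0,0],
    [0,-0.06,0,0],
    [0,-0.06,0,0],
    [0,-0.06,0,0.18],
    [0,0,0,0.18],
    [0,0,0,0.18],
    [0,0,0,0.18],
    [0,0,0,0.18],
    [0,0,0,0.18],
    [0,0,0,0.18],
    [0,0,0,0.18],
    [0,0,0,0.13],
    [0,0,0,0],
    [0,0,0,0]
  ]
}}

```text
time: 41.58
tool_pos: [0.5348, -0.0391, 0.3128]
tcp_rot: [-1.57, 0.045, -0.045]
wrist_force: [-0.1, 0.3, -0.9]
width: 0.527
```

Run:
```python
from items import *
c=cam("wrist"); save(c,"w22"); im=c["color"]
m=(im.max(2)<40).astype(np.uint8)
n,l,st,ce=cv2.connectedComponentsWithStats(m)
for i in range(1,n):
    if 200<st[i,4]<6000:print("dark",st[i],ce[i],onz(c,*ce[i],.07), w2c(onz(c,*ce[i],.07)))
plan(*c2w(.125,0),.052,TH)
```

```text
dark [382 182  22  59 988] [392.17611336 210.56578947] [ 0.65424007 -0.08693343  0.07      ] [0.12237443 0.00152963]
t 41.62 cur yaw -0.058 tcp [ 0.5348 -0.0391  0.3128] q6 -0.06 | turn 0.0027 shift x,y,z [ 0.1248  0.2608 -0.042 ] F [ 0.4 -0.1 -0. ] w 0.527
```

View pics/w22.png

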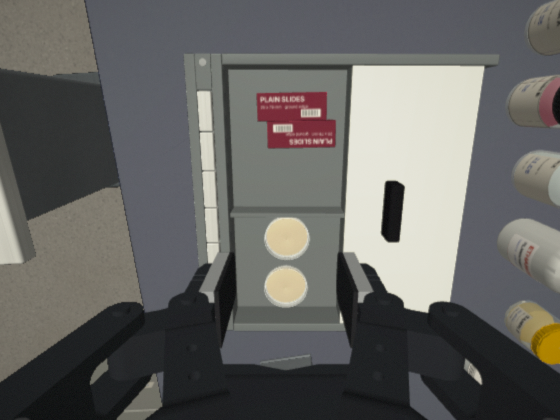

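All four items are flat in their bays. The two cartons now lie side by side, at (292,107) and (302,135), so one was apparently nudged; both are inside the left bay. Closing the lid.

Call:
{"op": "arm_command", "data": {
  "deltas": [
    [0.04,0,-0.012,0],
    [0.045,0,-0.015,0],
    [0.04,0.03,-0.013,0],
    [0.002,0.05,-0.001,0],
    [0,0.05,0,0],
    [0,0.05,0,0],
    [0,0.04,0,0],
    [0,0,0,0],
    [0,0,0,0],
    [0,0,0,0]
  ],
  "fingers": 0.05
}}

```text
time: 42.88
tool_pos: [0.6614, -0.088, 0.096]
tcp_rot: [-1.571, 0.043, -0.051]
wrist_force: [0.1, 0.6, 0.6]
width: 0.584
```

Run:
```python
from items import *
c=cam("wrist"); save(c,"w23")
plan(*c2w(.1265,0.001),.052,TH)
```

```text
t 42.92 cur yaw -0.060 tcp [ 0.6612 -0.088   0.0959] q6 -0.11 | turn 0.0012 shift x,y,z [-0.0031  0.0439  0.0001] F [-0.6  0.2  0. ] w 0.587
```

View pics/w23.png

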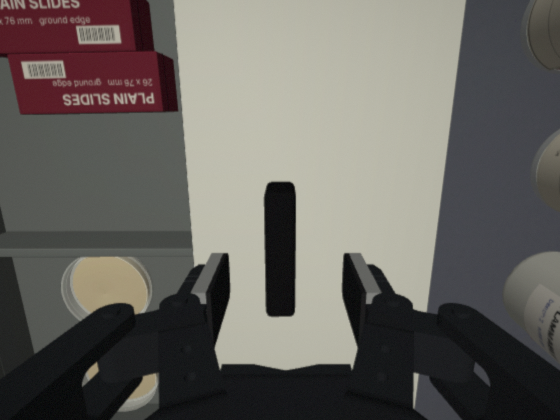

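Call:
{"op": "arm_command", "data": {
  "deltas": [
    [-0.003,0.02,0,0],
    [0,0.015,0,0],
    [0,0.009,0,0],
    [0,0,0,0],
    [0,0,0,0]
  ]
}}

```text
time: 43.55
tool_pos: [0.6564, -0.0875, 0.0489]
tcp_rot: [-1.57, 0.047, -0.047]
wrist_force: [0.3, 0.4, 0.3]
width: 0.59
```

Call:
{"op": "arm_command", "data": {
  "deltas": [
    [0,0,0,0],
    [0,0,0,0],
    [0,0,0,0],
    [0,0,0,0],
    [0,0,0,0]
  ],
  "fingers": 0.008
}}

```text
time: 44.18
tool_pos: [0.657, -0.0876, 0.0497]
tcp_rot: [-1.57, 0.046, -0.049]
wrist_force: [0.7, 0.6, 3.6]
width: 0.181
```

Run:
```python
from h import *
plan(*c2w(-.0195,0.001),.052,TH)
```

```text
t 44.17 cur yaw -0.060 tcp [ 0.657  -0.0876  0.0497] q6 -0.11 | turn 0.0009 shift x,y,z [-0.1447 -0.0026 -0.    ] F [0.7 0.6 3.6] w 0.181
```

Call:
{"op": "arm_command", "data": {
  "deltas": [
    [-0.02,-0.002,0,0],
    [-0.02,0,0,0],
    [-0.02,0,0,0],
    [-0.02,0,0,0],
    [-0.02,0,0,0],
    [-0.02,0,0,0],
    [-0.015,0,0,0],
    [-0.006,0,0,0],
    [-0.004,0,0,0],
    [0,0,0,0],
    [0,0,0,0]
  ]
}}

```text
time: 45.55
tool_pos: [0.5141, -0.0789, 0.0498]
tcp_rot: [-1.571, 0.043, -0.052]
wrist_force: [13.5, -1.9, -19.4]
width: 0.18
```

Run:
```python
from h import *
plan(*c2w(-.0195,0.001),.052,TH)
```

```text
t 45.55 cur yaw -0.060 tcp [ 0.5141 -0.0789  0.0498] q6 -0.14 | turn 0.0007 shift x,y,z [-0.0015 -0.0023  0.    ] F [ 13.5  -1.9 -19.4] w 0.180
```

Call:
{"op": "arm_command", "data": {
  "deltas": [
    [0,0,0,0],
    [0,0,0,0],
    [0,0,0,0],
    [0,-0.03,0,0],
    [0,-0.05,0,0],
    [0,-0.06,0,0],
    [0,-0.06,-0.02,0],
    [0,-0.04,-0.05,0],
    [0,0,-0.06,0],
    [0,0,-0.06,0],
    [0,0,-0.06,0],
    [0,0,-0.06,0],
    [0,0,-0.03,0],
    [0,0,0,0],
    [0,0,0,0],
    [0,0,0,0]
  ],
  "fingers": 0.05
}}

```text
time: 47.55
tool_pos: [0.4914, -0.4154, 0.2894]
tcp_rot: [-1.57, 0.046, -0.046]
wrist_force: [1.0, 0.2, 0.3]
width: 0.584
```

Run:
```python
from items import *
c=cam("wrist"); save(c,"w24"); plan(.515,-.384,.1,TH)
c=cam("scene"); save(c,"s24");c=cam("side"); save(c,"d24")
```

```text
t 47.60 cur yaw -0.058 tcp [ 0.4914 -0.4154  0.2895] q6 -0.68 | turn 0.0025 shift x,y,z [0.0216 0.1895 0.0328] F [-0.6  0.7 -0.4] w 0.587
```

View pics/w24.png

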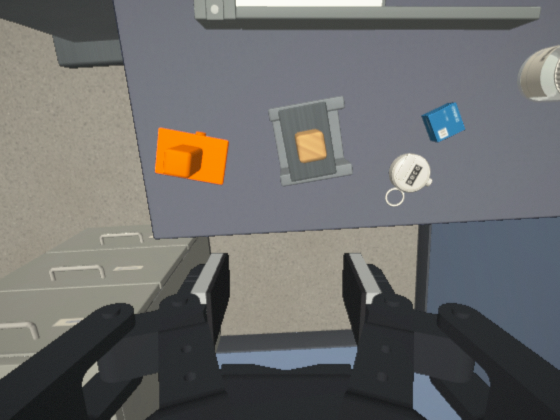

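View pics/s24.png

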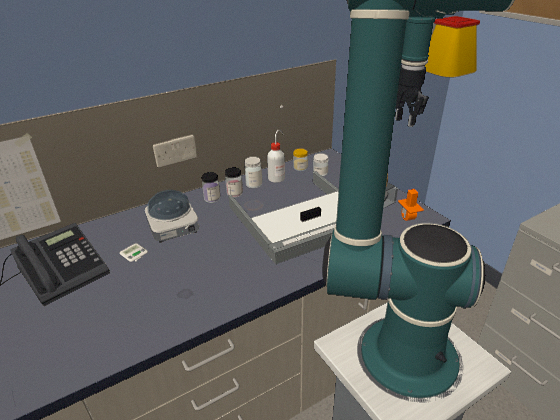

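View pics/d24.png

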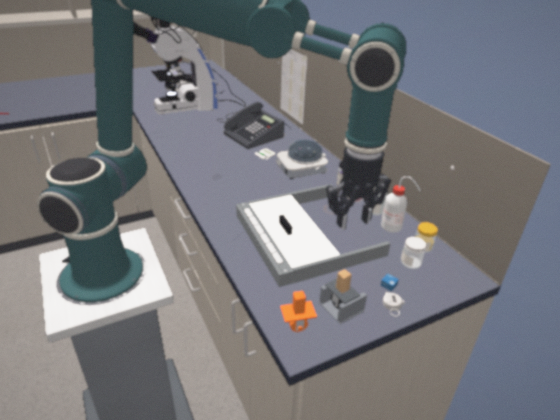

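The lid is shut, and timer, box and counter are in place. The roller grip top is at (310,146) in the wrist view. Measuring the rest and roller now.

```bash
cat > grip.py <<'E'
from h import *
def grip(c,z=.116):
    im=c["color"]; hsv=cv2.cvtColor(im,cv2.COLOR_RGB2HSV)
    m=((hsv[...,0]>=9)&(hsv[...,0]<24)&(hsv[...,1]>70)&(hsv[...,1]<190)&(hsv[...,2]>120)).astype(np.uint8)
    cn,_=cv2.findContours(m,0,1)
    for k in cn:
        if cv2.contourArea(k)<250: continue
        P=np.array([onz(c,*p[0],z)[:2]*1000 for p in k],np.float32); r=cv2.minAreaRect(P)
        x,y,w,h=cv2.boundingRect(k); print("wood",np.array(r[0]).round(1),np.round(r[1],1),round(r[2],1),(x,y,w,h),im[y+h//2,x+w//2])
E
python3 - <<'E'
from grip import *
grip(load("w24")); grip(load("d24"))
c=load("w24"); bgr=cv2.cvtColor(c["color"],cv2.COLOR_RGB2BGR)
cv2.imwrite("pics/z5.png",cv2.resize(bgr[85:200,250:370],None,fx=5,fy=5,interpolation=cv2.INTER_CUBIC))
E
```

```text
wood [ 514.5 -376.2] [25.8 28. ] 8.0 (295, 129, 32, 34) [230 186 118]
wood [ 359.4 -434.1] [107.3  69.5] 75.9 (281, 291, 36, 40) [162  87  41]
wood [ 814.3 -335.5] [94.4 54.1] 32.1 (417, 221, 22, 22) [213 167  63]
```

View pics/z5.png

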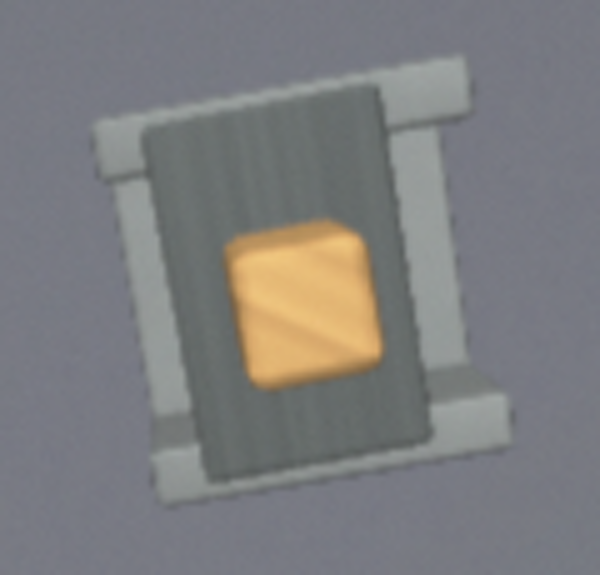

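Run:
```python
from h import *
c=load("w24"); P=lambda x,y,z: onz(c,250+x/5,85+y/5,z)[:2]
w=[P(95,122,.058),P(465,58,.058),P(512,446,.058),P(160,503,.058)]
p=[P(143,130,.064),P(378,85,.064),P(432,440,.064),P(210,482,.064)]
g=[P(230,252,.116),P(365,232,.116),P(382,358,.116),P(255,388,.116)]
for n,q in(("walls",w),("plate",p),("grip",g)):
    q=np.array(q); e=np.diff(np.vstack([q,q[:1]]),axis=0)
    print(n,q.mean(0).round(4),"len",np.linalg.norm(e,axis=1).round(4),"ang",np.degrees(np.arctan2(e[:,1],e[:,0])).round(1))
```

```text
walls [ 0.5195 -0.379 ] len [0.0776 0.0821 0.0782 0.082 ] ang [   6.1  -83.6 -174.    96. ]
plate [ 0.5156 -0.3785] len [0.0488 0.0744 0.0486 0.0748] ang [   7.1  -82.6 -172.5   97.5]
grip [ 0.5154 -0.3774] len [0.0244 0.0228 0.0238 0.0249] ang [   4.9  -83.9 -170.    97.7]
```

Run:
```python
from h import *
plan(.5155,-.378,.2,np.radians(-82.8))
```

```text
t 47.70 cur yaw -0.059 tcp [ 0.4915 -0.4157  0.2895] q6 -0.68 | turn 1.3865 shift x,y,z [-0.0344  0.0895  0.0285] F [-0.3  1.  -0.9] w 0.588
```

Call:
{"op": "arm_command", "data": {
  "deltas": [
    [0,0,0,0.173],
    [0,0,0,0.173],
    [0,0,0,0.173],
    [0,0,0,0.173],
    [0,0,0,0.173],
    [0,0,0,0.173],
    [0,0,0,0.174],
    [0,0,0,0.174],
    [-0.017,0.02,0.014,0],
    [-0.017,0.03,0.0145,0],
    [0,0.02,0,0],
    [0,0,0,0],
    [0,0,0,0],
    [0,0,0,0]
  ],
  "fingers": 0.06
}}

```text
time: 49.45
tool_pos: [0.5156, -0.3805, 0.2207]
tcp_rot: [-1.265, 1.115, -1.119]
wrist_force: [-0.3, 0.3, -0.8]
width: 0.7
```

Run:
```python
from grip import *
c=cam("wrist"); save(c,"w25"); plan(.5155,-.378,.067,np.radians(-82.8)); grip(c)
```

```text
t 49.50 cur yaw -1.446 tcp [ 0.5156 -0.3804  0.2207] q6 0.77 | turn -0.0013 shift x,y,z [-2.700e-03  1.537e-01 -1.000e-04] F [0.1 0.  0.4] w 0.707
wood [ 518.4 -376.9] [29.  24.5] 7.1 (267, 182, 34, 39) [198 155  98]
```

View pics/w25.png

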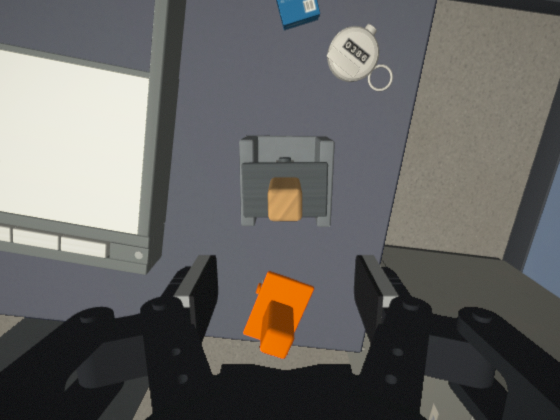

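Run:
```python
from grip import *
c=load("w25"); print(onz(c,285,207,.116),onz(c,285,190,.116))
bgr=cv2.cvtColor(c["color"],cv2.COLOR_RGB2BGR)
cv2.imwrite("pics/z6.png",cv2.resize(bgr[125:240,225:345],None,fx=5,fy=5,interpolation=cv2.INTER_CUBIC))
```

```text
[ 0.51415814 -0.37849909  0.116     ] [ 0.52698501 -0.37689928  0.116     ]
```

View pics/z6.png

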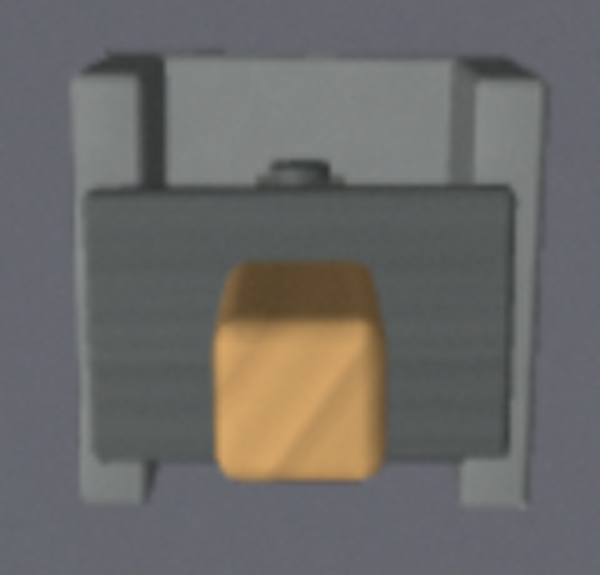

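Run:
```python
from h import *
c=load("w25"); P=lambda x,y,z: onz(c,225+x/5,125+y/5,z)[:2]
w=[P(73,82,.058),P(545,85,.058),P(529,507,.058),P(82,500,.058)]
p=[P(83,190,.064),P(513,190,.064),P(507,460,.064),P(95,462,.064)]
g=[P(217,322,.116),P(383,322,.116),P(383,480,.116),P(217,480,.116)]
for n,q in(("walls",w),("plate",p),("grip",g)):
    q=np.array(q); e=np.diff(np.vstack([q,q[:1]]),axis=0)
    print(n,q.mean(0).round(4),"len",np.linalg.norm(e,axis=1).round(4),"ang",np.degrees(np.arctan2(e[:,1],e[:,0])).round(1))
plan(.5155,-.378,.067,np.radians(-82.8))
```

```text
walls [ 0.5188 -0.3792] len [0.0823 0.0775 0.0833 0.0767] ang [ -83.2 -172.9   96.2    6.3]
plate [ 0.5149 -0.3783] len [0.0747 0.0491 0.0747 0.0494] ang [ -82.9 -172.3   97.4    7.7]
grip [ 0.5154 -0.3783] len [0.0243 0.0243 0.025  0.0243] ang [ -82.9 -172.1   97.1    6.4]
t 49.50 cur yaw -1.446 tcp [ 0.5156 -0.3804  0.2207] q6 0.77 | turn -0.0013 shift x,y,z [-2.700e-03  1.537e-01 -1.000e-04] F [0.1 0.  0.4] w 0.707
```

Call:
{"op": "arm_command", "data": {
  "deltas": [
    [-0.002,0.04,0,0],
    [0,0.04,0,0],
    [0,0.035,0,0],
    [0,0.02,0,0],
    [0,0.01,0,0],
    [0,0.006,0,0],
    [0,0,0,0],
    [0,0,0,0],
    [0,0,0,0]
  ]
}}

```text
time: 50.62
tool_pos: [0.5154, -0.3778, 0.0691]
tcp_rot: [-1.266, 1.115, -1.118]
wrist_force: [-0.5, -0.5, 0.4]
width: 0.704
```

Run:
```python
from grip import *
c=cam("wrist"); save(c,"w26"); plan(.5155,-.3783,.066,np.radians(-82.8))
```

```text
t 50.67 cur yaw -1.446 tcp [ 0.5153 -0.3777  0.0689] q6 0.77 | turn -0.0008 shift x,y,z [0.0006 0.0029 0.0001] F [-0.5  0.2  0.1] w 0.705
```

View pics/w26.png

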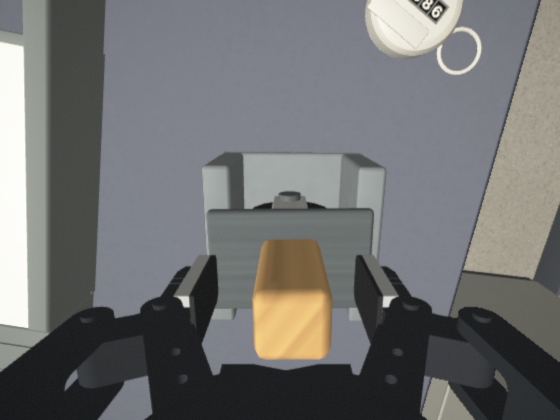

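Call:
{"op": "arm_command", "data": {
  "deltas": [
    [0.001,0.002,0,0],
    [0,0,0,0],
    [0,0,0,0]
  ]
}}

```text
time: 51.05
tool_pos: [0.515, -0.3784, 0.066]
tcp_rot: [-1.266, 1.117, -1.117]
wrist_force: [-0.4, -0.4, -0.0]
width: 0.705
```

Call:
{"op": "arm_command", "data": {
  "deltas": [
    [0,0,0,0],
    [0,0,0,0],
    [0,0,0,0],
    [0,0,0,0],
    [0,0,0,0],
    [0,0,0,0]
  ],
  "fingers": 0.015,
  "newtons": 80
}}

```text
time: 51.8
tool_pos: [0.5153, -0.3787, 0.0664]
tcp_rot: [-1.266, 1.116, -1.117]
wrist_force: [0.7, -1.3, 1.4]
width: 0.29
```

Call:
{"op": "arm_command", "data": {
  "deltas": [
    [0,-0.01,0,0],
    [0,-0.02,0,0],
    [0,-0.04,0,0],
    [0,-0.05,0,0],
    [0,-0.03,0,0],
    [0,0,0,0],
    [0,0,0,0],
    [0,0,0,0]
  ]
}}

```text
time: 52.8
tool_pos: [0.5138, -0.3774, 0.2134]
tcp_rot: [-1.266, 1.121, -1.113]
wrist_force: [0.1, 0.3, -2.5]
width: 0.294
```

Run:
```python
from grip import *
c=cam("wrist"); save(c,"w27"); c=cam("side"); save(c,"d27"); plan(*c2w(-.094,.1365-.012),.14,TH-np.pi/2); print(sensors.read_state()["wrist_force"])
```

```text
t 52.90 cur yaw -1.446 tcp [ 0.5141 -0.3777  0.2138] q6 0.77 | turn 0.1858 shift x,y,z [-0.4215  0.0751 -0.094 ] F [ 0.  -0.5 -2.7] w 0.293
[ 0.00288617 -0.50749739 -2.68189296]
```

View pics/w27.png

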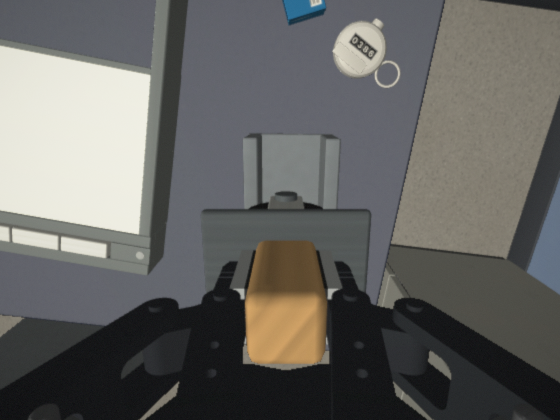

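View pics/d27.png

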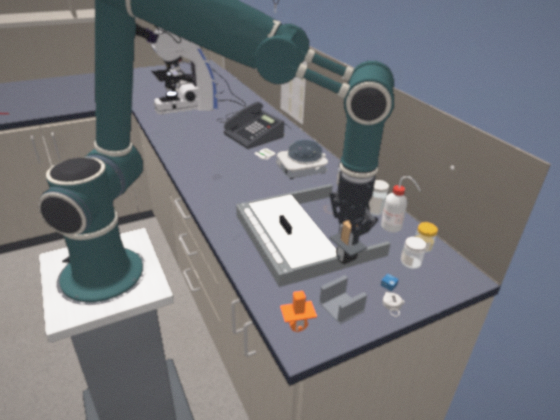

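Call:
{"op": "arm_command", "data": {
  "deltas": [
    [0,0,0,0.093],
    [0,0,0,0.093],
    [-0.02,0,-0.004,0],
    [-0.045,0,-0.01,0],
    [-0.045,0,-0.01,0],
    [-0.045,0,-0.01,0],
    [-0.045,0,-0.01,0],
    [-0.045,0,-0.01,0],
    [-0.045,0,-0.01,0],
    [-0.045,0,-0.01,0],
    [-0.045,0,-0.01,0],
    [-0.0415,0,-0.01,0],
    [0,0.02,0,0],
    [0,0.03,0,0],
    [0,0.025,0,0],
    [0,0,0,0],
    [0,0,0,0],
    [0,0,0,0]
  ]
}}

```text
time: 55.15
tool_pos: [0.448, 0.0482, 0.1426]
tcp_rot: [-1.178, 1.252, -1.255]
wrist_force: [1.1, 0.6, -2.4]
width: 0.296
```

Run:
```python
from grip import *
c=cam("wrist"); save(c,"w28"); plan(*c2w(-.094,.1365-.012),.1084,TH-np.pi/2)
for y in (.1365,-.1365):
  print(np.round(proj(c,[*c2w(-.094,y),.046])))
```

```text
t 55.20 cur yaw -1.632 tcp [0.448  0.0481 0.1426] q6 1.68 | turn -0.0000 shift x,y,z [-0.0007  0.0342 -0.0024] F [-0.2  0.5 -3.2] w 0.296
[270. 211.]
[649. 211.]
```

View pics/w28.png

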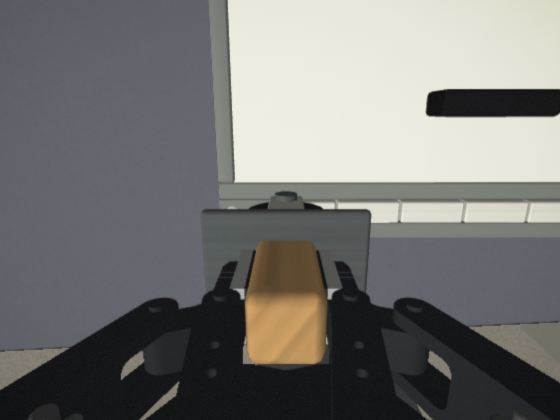

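Call:
{"op": "arm_command", "data": {
  "deltas": [
    [0,0.015,-0.002,0],
    [0,0.012,0,0],
    [0,0.004,0,0],
    [0,0,0,0],
    [0,0,0,0],
    [0,0,0,0]
  ]
}}

```text
time: 55.95
tool_pos: [0.4454, 0.0481, 0.1105]
tcp_rot: [-1.179, 1.254, -1.254]
wrist_force: [0.3, 0.4, -2.7]
width: 0.293
```

Call:
{"op": "arm_command", "data": {
  "deltas": [
    [0,0.003,0,0],
    [0,0.003,0,0],
    [0,0,0,0],
    [0,0,0,0]
  ]
}}

```text
time: 56.45
tool_pos: [0.4457, 0.0482, 0.1048]
tcp_rot: [-1.178, 1.253, -1.255]
wrist_force: [0.5, -0.0, 4.4]
width: 0.298
```

Call:
{"op": "arm_command", "data": {
  "deltas": [
    [0,0.002,0,0],
    [0,0,0,0],
    [0,0,0,0]
  ]
}}

```text
time: 56.82
tool_pos: [0.446, 0.0483, 0.1042]
tcp_rot: [-1.178, 1.253, -1.255]
wrist_force: [-4.0, -0.6, 14.1]
width: 0.296
```

Call:
{"op": "arm_command", "data": {
  "deltas": [
    [0,0.002,0,0],
    [0,0,0,0],
    [0.003,0,0,0],
    [0.006,0,0,0],
    [0.006,0,0,0],
    [0.006,0,0,0],
    [0.006,0,0,0],
    [0.006,0,0,0],
    [0.006,0,0,0],
    [0.006,0,0,0],
    [0.006,0,0,0],
    [0,0,0,0],
    [0,0,0,0]
  ]
}}

```text
time: 58.45
tool_pos: [0.4432, -0.0031, 0.104]
tcp_rot: [-1.179, 1.253, -1.255]
wrist_force: [-8.7, 0.2, 26.4]
width: 0.295
```

Run:
```python
from grip import *
c=cam("wrist"); save(c,"w29"); plan(*c2w(-.094,-.13),.1,TH-np.pi/2)
c=cam("scene"); save(c,"s29")
cv2.imwrite("pics/z7.png",cv2.resize(cv2.cvtColor(c["color"],cv2.COLOR_RGB2BGR)[160:280,220:390],None,fx=4.5,fy=4.5,interpolation=cv2.INTER_CUBIC))
```

```text
t 58.50 cur yaw -1.632 tcp [ 0.4432 -0.003   0.104 ] q6 1.57 | turn -0.0002 shift x,y,z [ 0.2024  0.0041 -0.0006] F [-9.4  0.1 27.1] w 0.295
```

View pics/w29.png

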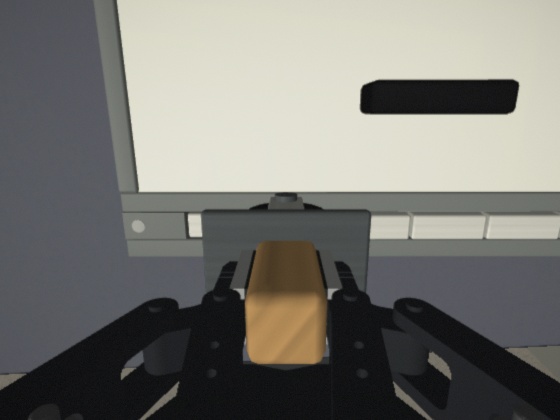

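View pics/z7.png

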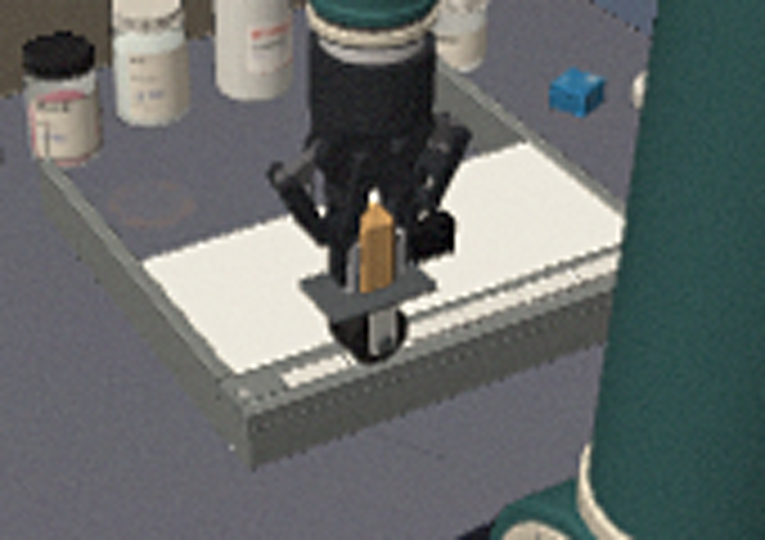

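Call:
{"op": "arm_command", "data": {
  "deltas": [
    [0.004,0,0,0],
    [0.006,0,0,0],
    [0.006,0,0,0],
    [0.006,0,0,0],
    [0.006,0,0,0],
    [0.006,0,0,0],
    [0.006,0,0,0],
    [0.006,0,0,0],
    [0.006,0,0,0],
    [0.006,0,0,0],
    [0.006,0,0,0],
    [0.006,0,0,0],
    [0.006,0,0,0],
    [0.006,0,0,0],
    [0.006,0,0,0],
    [0.006,0,0,0],
    [0.006,0,0,0],
    [0,0,0,0]
  ]
}}

```text
time: 60.8
tool_pos: [0.4371, -0.1039, 0.104]
tcp_rot: [-1.18, 1.252, -1.257]
wrist_force: [-8.2, -0.4, 25.3]
width: 0.295
```

Run:
```python
from grip import *
c=cam("wrist"); save(c,"w30"); plan(*c2w(-.094,-.13),.1,TH-np.pi/2)
```

```text
t 60.85 cur yaw -1.632 tcp [ 0.4372 -0.1038  0.104 ] q6 1.35 | turn 0.0000 shift x,y,z [ 0.1014  0.0042 -0.0008] F [-8.9 -0.1 25.8] w 0.297
```

View pics/w30.png

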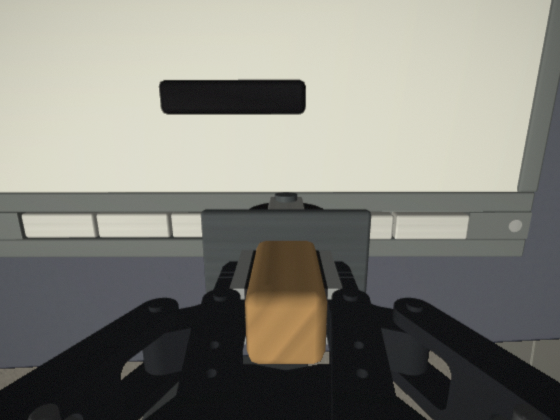

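The segments behind the wheel, at (60,225) and (133,225), show the flush look: dark gaps and an even top. I'll roll on to the right end.

Call:
{"op": "arm_command", "data": {
  "deltas": [
    [0.004,0,0,0],
    [0.006,0,0,0],
    [0.006,0,0,0],
    [0.006,0,0,0],
    [0.006,0,0,0],
    [0.006,0,0,0],
    [0.006,0,0,0],
    [0.006,0,0,0],
    [0.006,0,0,0],
    [0.006,0,0,0],
    [0.006,0,0,0],
    [0.006,0,0,0],
    [0.006,0,0,0],
    [0.006,0,0,0],
    [0.006,0,0,0],
    [0.006,0,0,0],
    [0.006,0,0,0],
    [0.006,0,0,0],
    [0,0,0,0]
  ]
}}

```text
time: 63.22
tool_pos: [0.4307, -0.2106, 0.104]
tcp_rot: [-1.18, 1.25, -1.258]
wrist_force: [-7.2, 0.2, 21.8]
width: 0.294
```

Call:
{"op": "arm_command", "data": {
  "deltas": [
    [0,-0.006,0,0],
    [0,-0.01,0,0],
    [0,-0.03,0,0],
    [0,-0.05,0,0],
    [0,-0.03,0,0],
    [0,0,0,0],
    [0,0,0,0],
    [0,0,0,0]
  ]
}}

```text
time: 64.22
tool_pos: [0.4279, -0.2075, 0.2235]
tcp_rot: [-1.181, 1.258, -1.251]
wrist_force: [-0.1, -0.3, -3.3]
width: 0.301
```

Run:
```python
from grip import *
c=cam("wrist"); save(c,"w31"); plan(.519,-.379,.12,np.radians(6.4-90))
c=cam("scene"); save(c,"s31");
cv2.imwrite("pics/z8.png",cv2.resize(cv2.cvtColor(c["color"],cv2.COLOR_RGB2BGR)[160:280,220:390],None,fx=4.5,fy=4.5,interpolation=cv2.INTER_CUBIC))
```

```text
t 64.28 cur yaw -1.632 tcp [ 0.428  -0.2077  0.2238] q6 1.13 | turn -0.1729 shift x,y,z [0.1806 0.1032 0.0716] F [-1.1 -0.1 -2.9] w 0.298
```

View pics/w31.png

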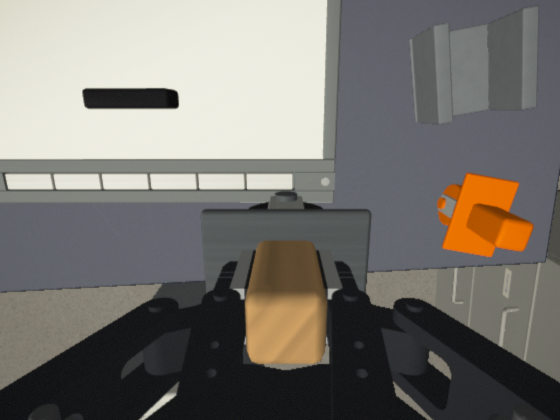

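View pics/z8.png

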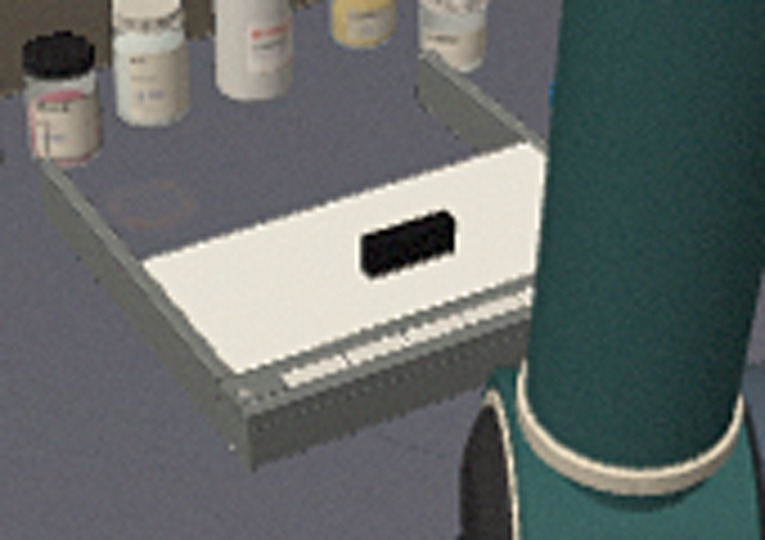

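Run:
```python
from h import *
for n,r,o in(("w31",(155,210,0,345),"z9"),("w14",(235,300,0,560),"z9b"),("w24",(0,30,190,560),"z9c")):
    c=load(n); b=cv2.cvtColor(c["color"],cv2.COLOR_RGB2BGR)
    if n=="w31": cv2.imwrite("pics/z9.png",cv2.resize(b[155:210,0:345],None,fx=2.3,fy=5,interpolation=cv2.INTER_CUBIC))
```

```text
(no output)
```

View pics/z9.png

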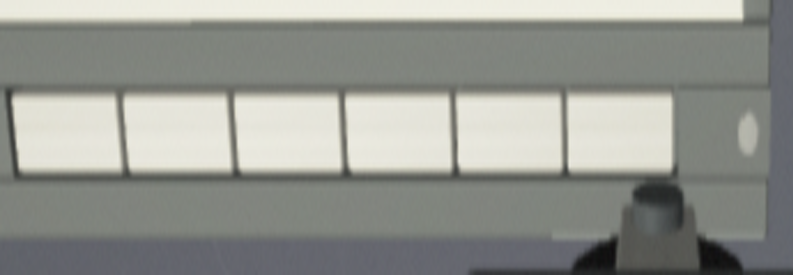

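All six segments are evenly flush. Now returning the roller.

Run:
```python
from h import *
plan(.5175,-.379,.0675,np.radians(-83.4))
```

```text
t 64.33 cur yaw -1.632 tcp [ 0.4283 -0.2078  0.2242] q6 1.13 | turn -0.1764 shift x,y,z [0.1806 0.1561 0.0694] F [-0.8 -0.2 -2. ] w 0.295
```

Call:
{"op": "arm_command", "data": {
  "deltas": [
    [0,0,0,-0.088],
    [0,0,0,-0.088],
    [0.02,0,0.008,0],
    [0.035,0,0.013,0],
    [0.035,0,0.013,0],
    [0.035,0,0.013,0],
    [0.035,0,0.013,0],
    [0.0205,0,0.0095,0],
    [0,0.02,0,0],
    [0,0.03,0,0],
    [0,0,0,0],
    [0,0,0,0],
    [0,0,0,0]
  ]
}}

```text
time: 65.95
tool_pos: [0.5197, -0.3801, 0.1777]
tcp_rot: [-1.261, 1.122, -1.126]
wrist_force: [0.6, -0.3, -2.1]
width: 0.291
```

Run:
```python
from grip import *
c=cam("wrist"); save(c,"w32"); plan(.5175,-.379,.0675,np.radians(-83.4))
c=cam("side"); save(c,"d32")
cv2.imwrite("pics/z10.png",cv2.resize(cv2.cvtColor(c["color"],cv2.COLOR_RGB2BGR)[200:340,270:430],None,fx=4,fy=4,interpolation=cv2.INTER_CUBIC))
```

```text
t 66.00 cur yaw -1.456 tcp [ 0.5198 -0.3802  0.1779] q6 0.79 | turn -0.0003 shift x,y,z [-0.0017  0.1104 -0.0023] F [-0.2  0.6 -2.6] w 0.297
```

View pics/w32.png

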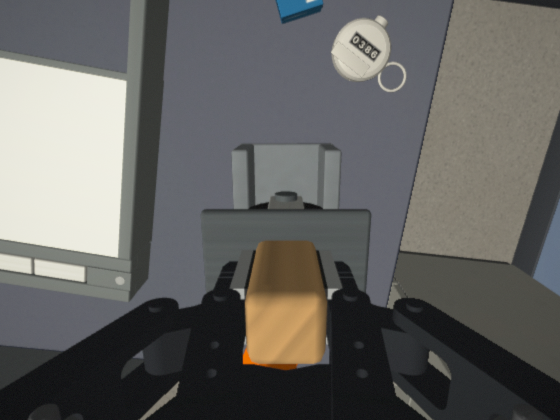

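View pics/z10.png

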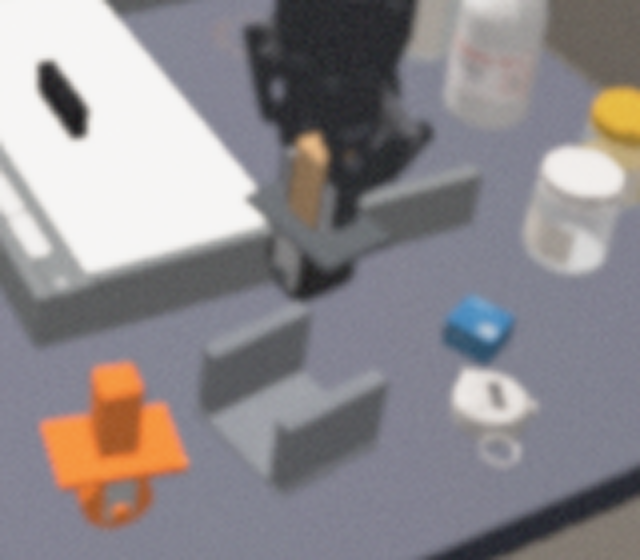

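Call:
{"op": "arm_command", "data": {
  "deltas": [
    [-0.001,0.02,-0.002,0],
    [0,0.025,0,0],
    [0,0.02,0,0],
    [0,0.015,0,0],
    [0,0.012,0,0],
    [0,0.008,0,0],
    [0,0,0,0],
    [0,0,0,0],
    [0,0,0,0]
  ]
}}

```text
time: 67.18
tool_pos: [0.5174, -0.3794, 0.0771]
tcp_rot: [-1.261, 1.123, -1.126]
wrist_force: [-0.3, -1.0, -2.9]
width: 0.298
```

Run:
```python
from grip import *
c=cam("wrist"); save(c,"w33"); plan(.5175,-.379,.0665,np.radians(-83.4))
```

```text
t 67.22 cur yaw -1.456 tcp [ 0.5173 -0.3793  0.077 ] q6 0.78 | turn -0.0004 shift x,y,z [-0.0003  0.0105  0.0002] F [ 0.3 -0.  -2.9] w 0.294
```

View pics/w33.png

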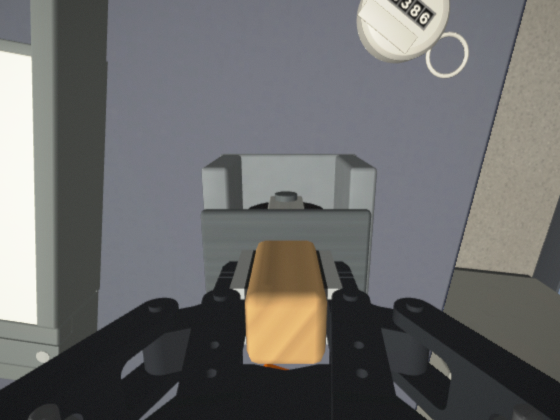

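Call:
{"op": "arm_command", "data": {
  "deltas": [
    [0,0.005,0,0],
    [0,0.003,0,0],
    [0,0.002,0,0],
    [0,0,0,0],
    [0,0,0,0],
    [0,0,0,0]
  ]
}}

```text
time: 67.97
tool_pos: [0.5169, -0.3789, 0.0664]
tcp_rot: [-1.261, 1.124, -1.124]
wrist_force: [-2.7, 1.1, 1.8]
width: 0.296
```

Seated: the vertical force went from −2.9 to +1.8 N. Releasing gently and withdrawing.

Call:
{"op": "arm_command", "data": {
  "deltas": [
    [0,0,0,0],
    [0,0,0,0],
    [0,0,0,0],
    [0,0,0,0]
  ],
  "fingers": 0.06
}}

```text
time: 68.47
tool_pos: [0.517, -0.379, 0.0661]
tcp_rot: [-1.261, 1.124, -1.124]
wrist_force: [0.6, 0.4, 0.5]
width: 0.703
```

Call:
{"op": "arm_command", "data": {
  "deltas": [
    [0,-0.01,0,0],
    [0,-0.02,0,0],
    [0,-0.04,0,0],
    [0,-0.06,0,0],
    [0,-0.06,0,0],
    [0,0,0,0],
    [0,0,0,0]
  ]
}}

```text
time: 69.35
tool_pos: [0.5171, -0.3791, 0.2579]
tcp_rot: [-1.261, 1.122, -1.126]
wrist_force: [0.3, 0.3, 0.1]
width: 0.705
```

Run:
```python
from grip import *
c=cam("wrist"); save(c,"w34"); plan(.5175,-.379,.0665,np.radians(-83.4)); grip(c)
bgr=cv2.cvtColor(c["color"],cv2.COLOR_RGB2BGR)
cv2.imwrite("pics/z11.png",cv2.resize(bgr[110:255,210:360],None,fx=4,fy=4,interpolation=cv2.INTER_CUBIC))
c=cam("side"); save(c,"d34")
cv2.imwrite("pics/z12.png",cv2.resize(cv2.cvtColor(c["color"],cv2.COLOR_RGB2BGR)[200:340,270:430],None,fx=4,fy=4,interpolation=cv2.INTER_CUBIC))
```

```text
t 69.40 cur yaw -1.456 tcp [ 0.5164 -0.3785  0.2559] q6 0.78 | turn -0.0004 shift x,y,z [0.0007 0.1894 0.0012] F [-0.6 -0.4 -0.6] w 0.698
wood [ 518.7 -376.3] [26.8 24.7] 6.6 (270, 176, 30, 32) [203 158 101]
```

View pics/z11.png

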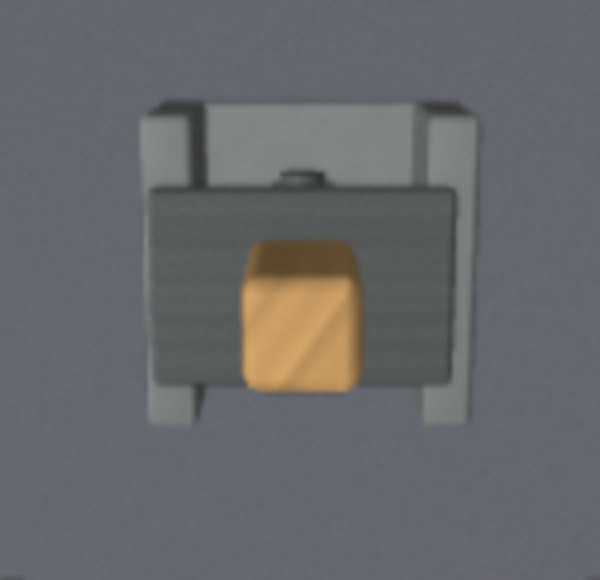

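View pics/z12.png

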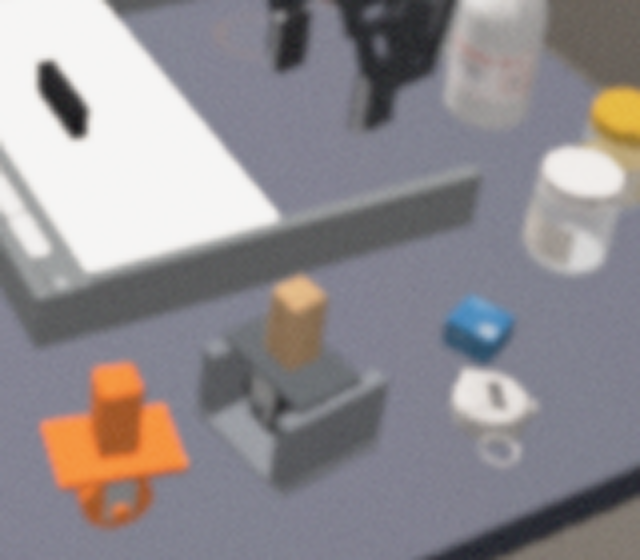

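Call:
{"op": "arm_command", "data": {
  "deltas": [
    [-0.04,-0.04,0,-0.17],
    [-0.05,-0.04,0,-0.17],
    [-0.05,-0.03,0,-0.17],
    [-0.05,0,0,-0.17],
    [-0.04,0,0,-0.17],
    [-0.02,0,0.02,-0.17],
    [0,0,0.03,-0.17],
    [0,0,0.03,-0.17],
    [0,0,0,0],
    [0,0,0,0],
    [0,0,0,0]
  ]
}}

```text
time: 70.82
tool_pos: [0.434, -0.0956, 0.3646]
tcp_rot: [-1.57, 0.078, -0.076]
wrist_force: [-0.0, -0.0, 0.1]
width: 0.7
```

Run:
```python
from h import *
for n in ("w2",None):
    c=load(n) if n else cam("wrist")
    if not n: save(c,"w35")
    im=c["color"]
    m=(im.max(2)<40).astype(np.uint8)
    k,l,st,ce=cv2.connectedComponentsWithStats(m)
    for i in range(1,k):
        if 300<st[i,4]<6000:print(n,"dark",st[i],ce[i], w2c(onz(c,*ce[i],.07)).round(4))
plan(.5,0,.3)
```

```text
w2 dark [326 121  14  56 712] [332.04494382 147.90168539] [-0.0194  0.0001]
None dark [341 124  14  54 700] [347.10714286 150.10142857] [-0.021  -0.0002]
t 70.88 cur yaw -0.098 tcp [ 0.4341 -0.0957  0.3648] q6 -0.17 | turn 0.0000 shift x,y,z [0.0563 0.0647 0.1017] F [ 0.2 -0.1  0. ] w 0.703
```

View pics/w35.png

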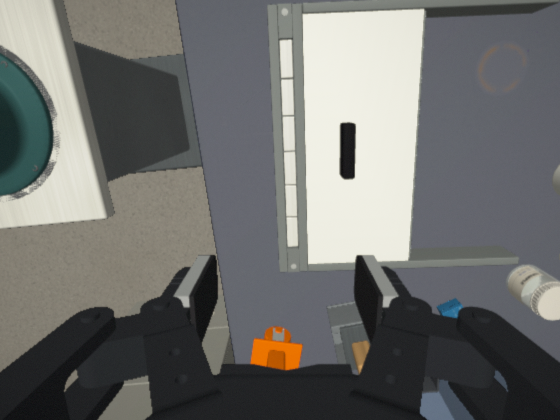

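The lid handle is back at its starting position, −21 mm against −19 mm at the start (2 mm calibration). The seal is flush, the roller is in its rest and the robot is clear. Handing in.

Run:
```python
from h import *
print(job.finish_job())
```

```text
the job is handed in; nothing more can be done
None
```

I did all the steps in order and handed the job in at about 71 s of the 208 s allowed. No verdict came back.

**What I did:**
- Slid the lid open by about 145 mm, judged from the tool positions.
- Put both dishes in the right bay and both cartons in the left bay.
- Slid the lid shut until it met its stop.
- Took the wooden roller and rolled it along the seal bar from left to right, pressing with about 25 N.
- Stood the roller back in its rest.

**What the last checks showed:**
- **Contents:** All four items lay flat in the right bays in the last picture before the lid closed. The two cartons were side by side instead of where I set them, so one had been nudged about 4 cm inside the left bay. I could not see them again once the lid was shut.
- **Lid:** The handle was back within 2 mm of where it started, which is as close as the cameras can measure.
- **Seal:** All six segments looked evenly flush, and the wheel ran at sill height the whole way. I judged this by eye, without measuring each segment.
- **Roller:** It stood upright with its guard plate across both walls, about 2 mm off centre.
- **Bystanders:** The small box and the counter looked unmoved after the roller was back. I last saw the timer unmoved after the lid closed. I did not touch the orange look-alike.

No check failed. The one disagreement was the gripper's opening, which read about 56 mm on the 62 mm dishes, though both were held level and came down flat.

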